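# Empty the wash canister into the parts bin

## Robot

A 7-joint arm with a two-finger parallel gripper is mounted at the origin on the work surface. World frame = base frame: x ahead of the robot, y to its left, z up, the work surface at z = 0. Lengths are in m, angles in rad, forces in N, time in s.
With the tool pointing down it reaches from about 0.35 to 0.9 m from the base axis. Payload 19.9 kg.
Tool frame: the origin (TCP) lies midway between the tips of the shut fingers; the grasp point (between the pads) lies 19 mm behind it; z points along the fingers, y is the direction in which the jaws open and shut (so a half turn about z gives the same grasp; the last joint's range is limited). The gripper opens to 94 mm and grips with 3 to 60 N. Pads are 16 mm wide; open, the fingers measure 119 mm over their backs; the gripper's body (75 mm by 177 mm) begins 78 mm behind the grasp point.
Start: joints at [1.298, 0.417, -0.01, 1.614, 0.005, 1.111, -0.053], TCP at [0.144, -0.608, 0.205] pointing down, gripper open.
Joint ranges: [-2.81, 2.81], [-0.39, 2.02], [-1.27, 1.25], [0.06, 2.57], [-1.19, 4.33], [0.19, 2], [-2.82, 2.82]. Speed limits (rad/s): [1.89, 1.89, 2.39, 2.39, 3.01, 3.01, 3.01].

## Interface

Orientations are given as a rotation vector (axis times angle).
In Python, from bench import manip gives the robot as it stands.
- The arm moves only by the shell command python3 -m pendant 'ROWS' [FORCE]. ROWS is JSON, a list of rows, each a list of 7 numbers: the shift along the tool's x, y, z in m, then the turn, a rotation vector about the tool's x, y, z in rad, then the gripper command: -1 is fully open, 1 is shut, values between are in proportion. A call has 1 to 10 rows; each row is the pose to reach, as a shift and turn from the pose commanded when the call began, along the tool's axes at that moment; what a row does not reach only later rows make up. A row lasts 1/12 s, in which the tool goes at most 41.7 mm and 7.16 degrees, less where a joint would pass 70% of its speed; a pose out of reach is approached as far as the arm can. A call with a gripper value outside its range is refused whole. The fingers move at their own pace and stop on an object; FORCE is the grip in N (left out, the last holds). Time passes only in rows, so rows that repeat a pose let the fingers close. It gives the time, the measured TCP pose, the force and the opening at its end, in the units of the state.
- manip.get_state(): the state, without advancing time (a new reading comes with each control period).
- manip.grab_frame(name): name is "scene" or "side" or "wrist"; returns a dict with "pixels" (420x560x3 uint8, red, green, blue), "intrinsics" (3x3 intrinsics, pixels), "rvec" (rotation vector, rad) and "tvec" (3), from world to camera coordinates, as OpenCV has them. Camera axes: x right, y down, z forward; pixel columns grow to the right and rows downward; lengths in m; the calibration is good to about 2 mm. The wrist camera is an equidistant fisheye: a pixel r from the principal point sees the ray r / f radians off the axis. A picture is of the moment at which its call begins. There is no depth.
- manip.sign_off(): hands the job in, once; it reports no verdict.
Trained networks look in the newest picture that a camera, given by its name, has taken for a name from the list of things; names that differ only in an ending like _2 or _b are one class to them, and where a whole thing is asked for, a point or a joint stands for the part that bears it (a point fixed in the world has none). Each returns a list of dicts, best first, with "p" (0 to 1); they miss things now and then, are a little off and sometimes report something else, mostly with a low value. They report only what shows in the picture. A call takes as long as a camera call. They do not tell look-alikes from the thing itself.
- manip.find_in(query, camera): "centre" ([column, row] in pixels, amid what is visible of it).
- manip.outline_of(query, camera): "region" (420x560 bool, what is visible of it) and "centre" ([column, row] in pixels, amid what is visible of it).
- manip.pinpoint(query, camera): "centre" ([column, row] in pixels: a listed point, or the origin of a listed thing).
The state is a dict: "time": time; "joint_positions": joint angles; "joint_velocities": joint speeds; "joint_efforts": joint torques, N m; "tcp_pos": TCP position; "orientation": TCP orientation; "contact_force": force on the tool from outside, world axes, zero at the start; "wrist_torque": the same for the moment, N m; "gripper_width": opening from 0.0 (shut) to 1.0 (fully open).
Only numpy, scipy, OpenCV 4.12 (cv2) and the standard library are available. Lean on these libraries where they do the work, as an engineer would, in place of code of your own. Each camera call takes 0.05 s, during which the arm holds its last target.

## Task

The small parts just out of the washer are still shut in the blue canister on the drain mat. Pinch in the two orange snap tabs and lift the cover off, lay it tabs up on the mat, tip all four pieces out of the canister into the open parts bin, and stand the empty canister back upright on the mat beside the cover. Set the canister and its cover down rather than dropping them, and leave the other things on the bench where they are.

Things in the scene. Friction and masses are not known exactly. Their poses are not given: they have to be found in the camera images.
- canister: Blue rectangular plastic wash canister, loose on the mat: 56 mm along its x, 62 mm along its y, 84 mm high, walls 3 mm, floor 4 mm, 0.12 to 0.21 kg plus 0.06 kg of pieces. Origin: centre of the underside; z up through the mouth. Its y faces are plain and flat; on each x face a catch lug 20 mm wide sticks out 3.5 mm at 73.5 to 78 mm height.
- canister_grip (a point): Point on the canister's axis 42 mm above its underside, a good place to grip it across its y (62 mm wide), clear of the lugs. The walls are stiff and bear a firm grip (30 to 40 N).
- canister_mouth (a point): Centre of the canister's mouth, on its axis, 84 mm above its underside. The inside is slick: pieces slide out once a wall slopes some 12 to 17 degrees down to the mouth, so the canister must be tipped about 110 to 125 degrees from upright for all to come out.
- cover: White cover on the canister, 64 mm along its x, 70 mm along its y, 0.06 kg. Origin: centre of its underside, at the skirt's lower edge; z up. Its plate is 16 to 19 mm above the origin; the skirt reaches 16 mm down outside the canister's walls with 1.5 mm play. Fitted, its origin is 68 mm above the canister's and the axes agree. On the mat it stands level on its skirt.
- cover_pinch (a point): Point on the cover's axis 48 mm above its origin, midway between the two orange tab ears: the place to pinch. The ears are 22 mm wide (along y), 26 to 57 mm above the cover's origin; their outer faces lean outward, 61 mm apart at the top along the cover's x, 42 mm apart and upright when fully pinched. Keep fingertips above 27 mm over the cover's origin.
- tab_a (a joint): Flex of the snap tab at the cover's +x edge: 0 rad at rest, 0.25 rad at its stop with the ear pressed in; springs back. Its hook is clear of the canister's lug from about 0.17 rad. Pressing to the stop takes about 5 N near the ear's top; a pinch of 15 to 20 N on both ears holds them at the stops and carries the cover. Unless both are pinched in, the canister hangs on the cover.
- tab_b (a joint): The same for the snap tab at the cover's -x edge.
- eye1: Chrome rod-end eye: round head 18 mm across and 9 mm thick on a 9 mm threaded shank, 36 mm long along its x, 18 g. Origin: mid-length, on its underside when it lies flat. It starts in the canister.
- eye2: A second, equal rod-end eye in the canister.
- eye3: A third, equal rod-end eye in the canister.
- sleeve: White nylon bearing sleeve, 20 mm diameter, 18 mm long along its z, 10 g. Origin: centre of one end. It starts in the canister, on top of the eyes.
- mat: Dark rubber drain mat fixed on the bench, 200 mm along its x, 280 mm along its y, 6 mm thick. Origin: centre of the underside, on the bench. The canister starts on its +y half; its -y half is free and takes the cover.
- bin: Green sheet-steel parts bin fixed on the bench, outside 226 mm along its x, 186 mm along its y, 62 mm high, walls and floor 3 mm, open on top. Origin: centre of the underside. A brass muffler (48 mm long) and a black tie rod (110 mm) already lie in it and may be nudged by the pieces.
- bin_floor (a point): Centre of the bin's inner floor, 3 mm above the bench.
- lid_top (a point): Middle of the upper edge of the bin's lid. The lid is hinged along the bin's +y rim and fixed open, leaning 22 degrees outward over the bin's whole length; this edge is 240 mm above the bench. A thin prop rod runs from the middle of the bin's +x rim up to the lid.
- wrench: Bystander: steel wrench, 170 mm along its x, lying on the bench beyond the mat. Origin: mid-length. Leave alone.
- end_cap: Bystander: aluminium cylinder end cap, 45 x 45 x 28 mm, on the bench. Origin: centre of the underside. Leave alone.
- piston: Bystander: aluminium piston, 40 mm diameter, 16 mm high, on the bench. Origin: centre of the underside. Leave alone.
- grease_tin: Bystander: red tin, 72 mm diameter, 45 mm high, on the bench. Origin: centre of the underside. Leave alone.
There are look-alikes about, which are no part of the job. What is shaped like the cover but turquoise is not meant.

How it is judged:
By the outcome, as a careful person would: the job done as asked, in the order asked, and still so for the second after the job is handed in, with the robot touching nothing.
It also fails if it takes over 72 s, if anything falls off the work surface, if the arm or the gripper's body presses on something with over 40 N, if the wrist force passes 120 N, or if a joint passes its speed limit or range.

## Working session

There is one attempt and no reset: what is moved stays moved. The work goes in short steps, Python scripts to look and compute and a shell command to move; the robot and the scene stay as the last step left them, time stands still between calls to the robot, and variables do not carry over. Pictures are saved under pics/ and viewed, and the job is handed in when it is done.

```bash
ls; mkdir -p pics
python3 - <<'E'
from bench import manip
import cv2
s=manip.get_state(); print({k:s[k] for k in ('time','tcp_pos','orientation','gripper_width','contact_force')})
for n in ('scene','side','wrist'):
    f=manip.grab_frame(n); cv2.imwrite(f'pics/a_{n}.png',f['pixels'][:,:,::-1])
    print(n,f['intrinsics'],f['rvec'],f['tvec'])
E
```

```text
pics
{'time': 0.0, 'tcp_pos': array([ 0.14350426, -0.6079245 ,  0.20485352]), 'orientation': array([-3.11934386e+00, -3.63267344e-01,  3.51754879e-04]), 'gripper_width': 1.0025129073169121, 'contact_force': array([ 0.8280385 , -0.66960753,  1.05708699])}
scene [[441.69102543   0.         285.28146566]
 [  0.         441.69102543 211.12151527]
 [  0.           0.           1.        ]] [ 1.06984213  2.32150361 -1.07943309] [ 0.36334033 -0.13756435  1.51654125]
side [[414.08073057   0.         281.62134409]
 [  0.         414.08073057 211.10599635]
 [  0.           0.           1.        ]] [ 0.51291997 -2.55709615  1.41839855] [0.50322037 0.2567412  0.8902305 ]
wrist [[325.1922621    0.         286.79547226]
 [  0.         325.1922621  208.34440157]
 [  0.           0.           1.        ]] [-2.27920439  1.8036148   0.2619861 ] [-0.6233944  -0.02959527  0.39147134]
```

View pics/a_scene.png

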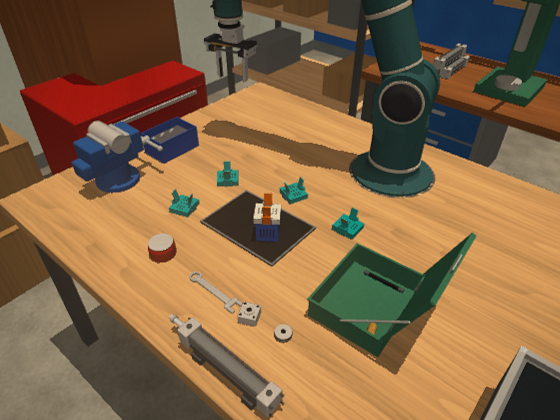

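View pics/a_side.png

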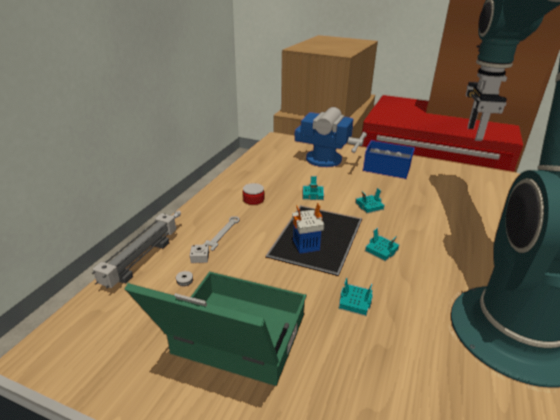

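View pics/a_wrist.png

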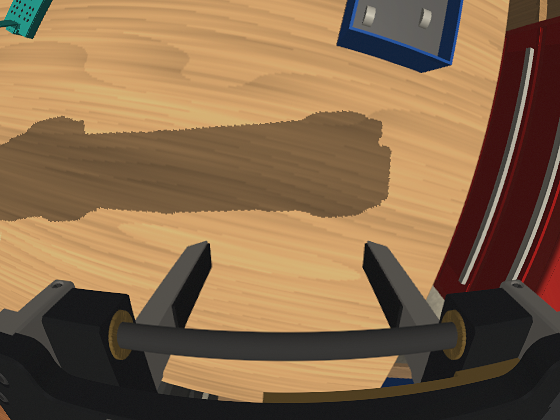

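```bash
cat > h.py <<'E'
from bench import manip
import numpy as np, cv2
from scipy.spatial.transform import Rotation as R
def cam(f):
    return f['intrinsics'],R.from_rotvec(f['rvec']).as_matrix(),np.array(f['tvec'])
def ray(f,px,fish=False):
    K,Rm,t=cam(f)
    d=np.array([(px[0]-K[0,2])/K[0,0],(px[1]-K[1,2])/K[1,1]])
    if fish:
        r=np.linalg.norm(d); v=np.array([*(d/max(r,1e-9)*np.sin(r)),np.cos(r)])
    else: v=np.array([*d,1.0])
    v/=np.linalg.norm(v)
    return -Rm.T@t, Rm.T@v
def onz(f,px,z,fish=False):
    o,d=ray(f,px,fish); return o+d*(z-o[2])/d[2]
def tri(rs):
    A=np.zeros((3,3));b=np.zeros(3)
    for o,d in rs:
        P=np.eye(3)-np.outer(d,d);A+=P;b+=P@o
    x=np.linalg.solve(A,b)
    return x,[np.linalg.norm((np.eye(3)-np.outer(d,d))@(x-o)) for o,d in rs]
def proj(f,X,fish=False):
    K,Rm,t=cam(f);p=Rm@np.array(X)+t
    if fish:
        r=np.hypot(p[0],p[1]);th=np.arctan2(r,p[2]);u=p[:2]/max(r,1e-9)*th
    else:u=p[:2]/p[2]
    return K[:2,:2]@u+K[:2,2]
E
python3 - <<'E'
from h import *
F={n:manip.grab_frame(n) for n in('scene','side')}
for q in ('canister','canister_grip','cover','cover_pinch','mat','bin','bin_floor','lid_top','tab_a','tab_b'):
    r={n:manip.pinpoint(q,n) for n in F}
    for n in F:
        print(q,n,[(np.round(x['centre']),round(x['p'],2)) for x in r[n][:6]])
    if all(r.values()):
        X,e=tri([ray(F[n],r[n][0]['centre']) for n in F]);print('   ',X.round(3),np.round(e,4))
for n in F:
    im=F[n]['pixels'][:,:,::-1]
    c=(267,220) if n=='scene' else (312,235)
    s=im[c[1]-60:c[1]+50,c[0]-75:c[0]+75]
    cv2.imwrite(f'pics/b_{n}.png',cv2.resize(s,None,fx=5.3,fy=5.3,interpolation=cv2.INTER_CUBIC))
E
```

```text
canister scene [(array([270., 236.]), 0.74), (array([283., 336.]), 0.58)]
canister side [(array([308., 244.]), 0.73), (array([310., 210.]), 0.36)]
    [ 0.512 -0.103  0.002] [0.0074 0.0074]
canister_grip scene [(array([265., 222.]), 0.89)]
canister_grip side [(array([309., 230.]), 0.82)]
    [ 0.513 -0.117  0.044] [0.0018 0.0018]
cover scene [(array([180., 209.]), 0.98), (array([229., 180.]), 0.84), (array([266., 216.]), 0.68), (array([346., 229.]), 0.68), (array([291., 196.]), 0.62)]
cover side [(array([369., 206.]), 0.85), (array([305., 222.]), 0.83), (array([355., 301.]), 0.7), (array([314., 196.]), 0.62), (array([379., 251.]), 0.59), (array([188., 306.]), 0.44)]
    [ 0.449 -0.622 -0.179] [0.036 0.036]
cover_pinch scene [(array([346., 214.]), 0.86), (array([296., 182.]), 0.79), (array([267., 202.]), 0.74), (array([178., 198.]), 0.64), (array([226., 164.]), 0.59), (array([266., 220.]), 0.37)]
cover_pinch side [(array([311., 207.]), 0.91), (array([352., 286.]), 0.9), (array([370., 192.]), 0.89), (array([314., 181.]), 0.81), (array([381., 236.]), 0.72)]
    [0.468 0.097 0.212] [0.04
[... 157 characters left out ...]
039]
bin scene [(array([366., 306.]), 0.93)]
bin side [(array([236., 333.]), 0.68), (array([308., 244.]), 0.31)]
    [0.548 0.244 0.001] [0.0015 0.0015]
bin_floor scene [(array([366., 302.]), 0.74)]
bin_floor side [(array([304., 231.]), 0.4), (array([189., 306.]), 0.21)]
    [0.517 0.183 0.131] [0.1221 0.1221]
lid_top scene [(array([458., 266.]), 0.75), (array([251., 319.]), 0.24)]
lid_top side [(array([189., 303.]), 0.7)]
    [0.531 0.405 0.241] [0.0016 0.0016]Traceback (most recent call last):
  File "<stdin>", line 4, in <module>
ValueError: it knows: bin, bin_floor, canister, canister_grip, canister_mouth, cover, cover_pinch, end_cap, eye, grease_tin, lid_top, mat, piston, sleeve, wrench
```

Run:
```python
from h import *
F={n:manip.grab_frame(n) for n in('scene','side')}
print('pinch',tri([ray(F['scene'],(267,202)),ray(F['side'],(311,207))]))
print('coverorg',tri([ray(F['scene'],(266,216)),ray(F['side'],(305,222))]))
for n in F:
    im=F[n]['pixels'][:,:,::-1]
    c=(260,220) if n=='scene' else (315,235)
    s=im[c[1]-50:c[1]+50,c[0]-65:c[0]+65]
    cv2.imwrite(f'pics/b_{n}.png',cv2.resize(s,None,fx=6,fy=6,interpolation=cv2.INTER_CUBIC))
```

```text
pinch (array([ 0.51076769, -0.11124687,  0.11912971]), [np.float64(0.0038967431887326543), np.float64(0.0038967431887326318)])
coverorg (array([ 0.52155984, -0.10527587,  0.07610212]), [np.float64(0.0010903751699426374), np.float64(0.001090375169942592)])
```

View pics/b_scene.png

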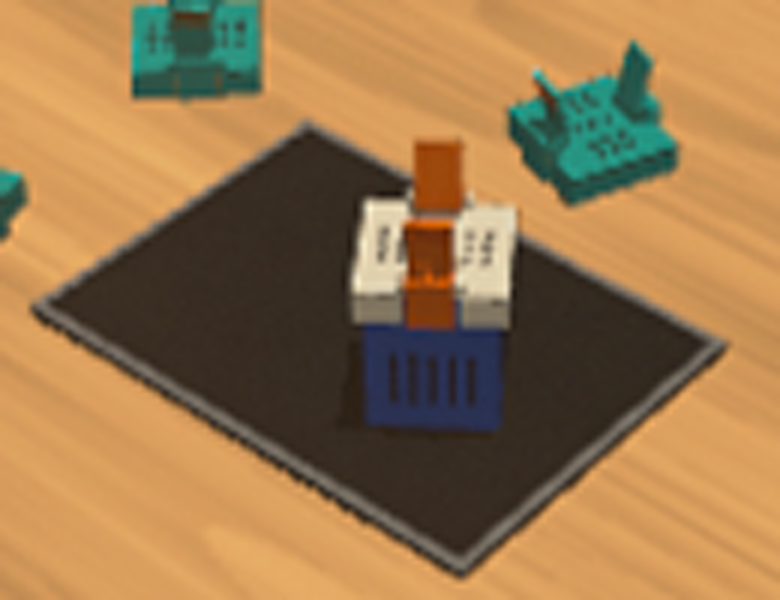

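View pics/b_side.png

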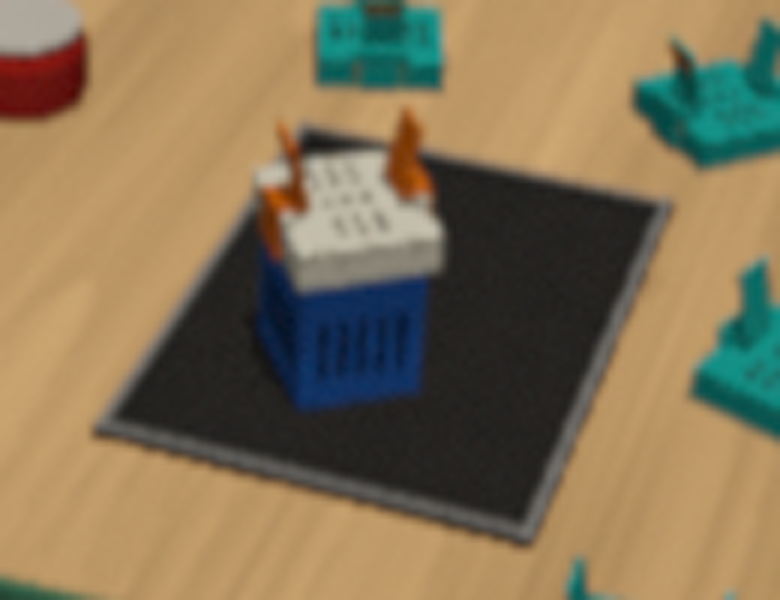

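Run:
```python
from h import *
from scipy.optimize import least_squares
F={n:manip.grab_frame(n) for n in('scene','side')}
off={'scene':(195,170),'side':(250,185)}
def px(n,c): return np.array([c[0]/6+off[n][0]-.4,c[1]/6+off[n][1]-.4])
for n,cs in {'scene':[(309,122),(728,345),(462,575),(35,310)],'side':[(308,130),(670,205),(528,543),(98,432)]}.items():
    P=np.array([onz(F[n],px(n,c),0.006) for c in cs]);print(n,P.round(3).tolist(),P.mean(0))
# points: (n, px, local-face)
h=.032;k=.035;a=.028;b=.031
obs=[('scene',(352,298),'T'),('scene',(510,303),'T'),('scene',(365,200),'T'),('scene',(518,207),'T'),('scene',(352,322),'L'),('scene',(507,328),'L'),('scene',(365,425),'B'),('scene',(500,430),'B'),
('side',(290,265),'T'),('side',(443,240),'T'),('side',(292,290),'L'),('side',(441,268),'L'),('side',(302,408),'B'),('side',(420,388),'B'),('side',(262,328),'B')]
def corners(p,t):
    hx,hy,z={'T':(h,k,.087+.006),'L':(h,k,.074),'B':(a,b,.006)}[t]
    c,s=np.cos(p[2]),np.sin(p[2])
    return [np.array([p[0]+c*x-s*y,p[1]+s*x+c*y,z]) for x in(-hx,hx) for y in(-hy,hy)]
def res(p):
    r=[]
    for n,c,t in obs:
        q=px(n,c); ds=[proj(F[n],X)-q for X in corners(p,t)]
        r+=list(min(ds,key=np.linalg.norm))
    return r
for y0 in np.radians([-40,-20,0,20,40,60,80]):
    o=least_squares(res,[.515,-.112,y0],loss='soft_l1');print(np.degrees(y0),o.x.round(4),np.degrees(o.x[2]),o.cost)
```

```text
scene [[0.409, -0.295, 0.006], [0.404, -0.017, 0.006], [0.602, -0.014, 0.006], [0.606, -0.289, 0.006]] [ 0.50529453 -0.15385658  0.006     ]
side [[0.595, -0.287, 0.006], [0.404, -0.292, 0.006], [0.401, -0.016, 0.006], [0.593, -0.013, 0.006]] [ 0.49835438 -0.15199131  0.006     ]
-40.0 [ 0.5154 -0.1029 -0.9213] -52.78743673102658 13.740718272925058
-20.0 [ 0.5154 -0.1029 -0.9213] -52.78744790672435 13.7407182728947
0.0 [ 0.517  -0.1035  0.6521] 37.36333541430104 7.755780186653356
20.0 [ 0.517  -0.1035  0.6521] 37.363345476271164 7.755780186622895
40.0 [ 0.517  -0.1035  0.6521] 37.363347623492956 7.755780186622832
59.99999999999999 [ 0.517  -0.1035  0.6521] 37.36334548590767 7.755780186622854
80.0 [ 0.5034 -0.1309  1.3602] 77.93141248504551 121.94883411130277
```

```bash
cat >> h.py <<'E'
def downR(jaw_az,tilt=0,tilt_az=None):
    """tool down, y axis at azimuth (deg)"""
    a=np.radians(jaw_az);y=np.array([np.cos(a),np.sin(a),0]);z=np.array([0,0,-1.]);x=np.cross(y,z)
    return np.stack([x,y,z],1)
def rel(p,Rm,base=None,verbose=True):
    s=manip.get_state() if base is None else base
    R0=R.from_rotvec(s['orientation']).as_matrix()
    d=R0.T@(np.array(p)-s['tcp_pos']); r=R.from_matrix(R0.T@Rm).as_rotvec()
    n=max(np.linalg.norm(d)/.0417,np.degrees(np.linalg.norm(r))/7.16)
    if verbose: print('shift',d.round(4),'rot',r.round(3),'rows>=%.1f'%n)
    return d,r
def st():
    s=manip.get_state();print('t%.2f'%s['time'],'tcp',np.round(s['tcp_pos'],4),'w%.3f'%s['gripper_width'],'F',np.round(s['contact_force'],1),'q',np.round(s['joint_positions'],3))
    M=R.from_rotvec(s['orientation']).as_matrix();print('x',M[:,0].round(3),'y',M[:,1].round(3),'z',M[:,2].round(3));return s
def log():
    import json;s=manip.get_state()
    open('log.jsonl','a').write(json.dumps([list(map(float,s[k])) for k in('joint_positions','tcp_pos','orientation')])+'\n')
E
python3 -c "
from h import *
log();st();rel([.517,-.1035,.25],downR(37.4))"
```

```text
t1.25 tcp [ 0.1435 -0.6083  0.2054] w1.000 F [ 0.8  0.5 -0.2] q [ 1.298  0.417 -0.01   1.614  0.005  1.111 -0.053]
x [ 0.973  0.23  -0.   ] y [ 0.23  -0.973 -0.   ] z [-0.  0. -1.]
shift [ 0.4794 -0.4055 -0.0446] rot [-0.    -0.    -1.992] rows>=15.9
```

```bash
python3 -m pendant '[[0.24,-0.2,-0.045,0,0,-1.0,-1],[0.24,-0.2,-0.045,0,0,-1.0,-1],[0.24,-0.2,-0.045,0,0,-1.0,-1],[0.24,-0.2,-0.045,0,0,-1.0,-1],[0.24,-0.2,-0.045,0,0,-1.0,-1],[0.24,-0.2,-0.045,0,0,-1.0,-1],[0.24,-0.2,-0.045,0,0,-1.0,-1],[0.24,-0.2,-0.045,0,0,-1.0,-1],[0.24,-0.2,-0.045,0,0,-1.0,-1]]' 
python3 -c "
from h import *
log();st();rel([.517,-.1035,.25],downR(37.4))"
```

```text
time: 2.0
tcp_pos: [0.3347, -0.3546, 0.2516]
orientation: [2.549, 1.833, 0.001]
contact_force: [1.2, -0.0, 1.1]
gripper_width: 1.002
t2.00 tcp [ 0.3347 -0.3546  0.2516] w1.002 F [ 1.2 -0.   1.1] q [ 1.053  0.137 -0.33   1.882  0.048  1.129  0.382]
x [ 0.318  0.948 -0.   ] y [ 0.948 -0.318  0.002] z [ 0.002 -0.001 -1.   ]
shift [0.296  0.0929 0.0017] rot [ 0.002  0.001 -0.977] rows>=7.8
```

```bash
python3 -m pendant '[[0.296,0.093,0,0,0,-0.976,-1],[0.296,0.093,0,0,0,-0.976,-1],[0.296,0.093,0,0,0,-0.976,-1],[0.296,0.093,0,0,0,-0.976,-1],[0.296,0.093,0,0,0,-0.976,-1],[0.296,0.093,0,0,0,-0.976,-1],[0.296,0.093,0,0,0,-0.976,-1],[0.296,0.093,0,0,0,-0.976,-1],[0.296,0.093,0,0,0,-0.976,-1],[0.296,0.093,0,0,0,-0.976,-1]]' 
python3 -c "
from h import *
log();st()
f=manip.grab_frame('wrist');cv2.imwrite('pics/c_wrist.png',f['pixels'][:,:,::-1])
print(f['rvec'],f['tvec'])
for q in('cover','cover_pinch'):print(q,[(x['centre'],x['p']) for x in manip.pinpoint(q,'wrist')])
"
```

```text
time: 2.83
tcp_pos: [0.5176, -0.1098, 0.2502]
orientation: [-1.413, -2.805, -0.001]
contact_force: [0.3, -0.3, -0.2]
gripper_width: 1.002
t2.83 tcp [ 0.5176 -0.1098  0.2502] w1.002 F [ 0.3 -0.3 -0.2] q [ 0.7    0.257 -0.646  1.781  0.167  1.159  0.639]
x [-0.595  0.804  0.001] y [0.804 0.595 0.   ] z [-0.     0.001 -1.   ]
[-2.72297392 -0.8979265  -0.13060943] [-0.35076701 -0.42056357  0.3222771 ]
cover [([226.0, 334.3], 0.94), ([252.7, 7.4], 0.87), ([288.9, 186.1], 0.77), ([148.8, 132.6], 0.73), ([130.1, 273.6], 0.67)]
cover_pinch [([289.1, 195.6], 0.83), ([116.7, 286.6], 0.8), ([219.6, 351.4], 0.67), ([133.8, 136.5], 0.66), ([255.4, 199.8], 0.35)]
```

View pics/c_wrist.png

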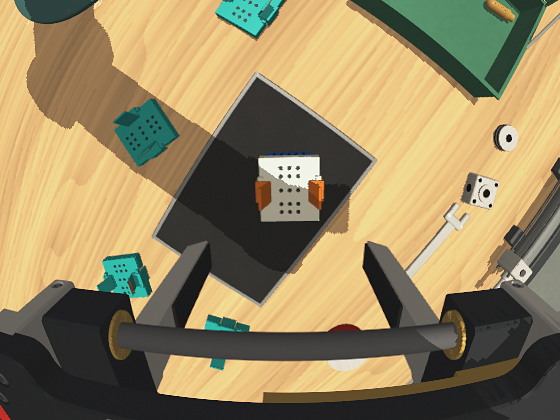

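```bash
python3 -c "
from h import *
f=manip.grab_frame('wrist')
cv2.imwrite('pics/d_wrist.png',cv2.resize(f['pixels'][135:240,235:345,::-1],None,fx=5.5,fy=5.5,interpolation=cv2.INTER_CUBIC))
P=np.array([onz(f,c,.093,True) for c in [(258.5,156),(320.5,155),(321.5,221),(258.5,222)]]);print(P.round(4),P.mean(0))
for i,j in((0,1),(3,2),(0,3),(1,2)):
  d=P[j]-P[i];print(np.linalg.norm(d),np.degrees(np.arctan2(d[1],d[0])))
print('pinch',onz(f,(289.1,195.6),.122,True),onz(f,(288.9,186.1),.074,True))
"
```

```text
[[ 0.4685 -0.0956  0.093 ]
 [ 0.5197 -0.0566  0.093 ]
 [ 0.5648 -0.113   0.093 ]
 [ 0.51   -0.1547  0.093 ]] [ 0.51576207 -0.10498787  0.093     ]
0.06435155714085473 37.27290922923254
0.06882462486633098 37.22590340331969
0.07218768100887922 -54.93896474575475
0.07221006910834374 -51.38842742003544
pinch [ 0.51479163 -0.1052403   0.122     ] [ 0.51560706 -0.10614069  0.074     ]
```

View pics/d_wrist.png

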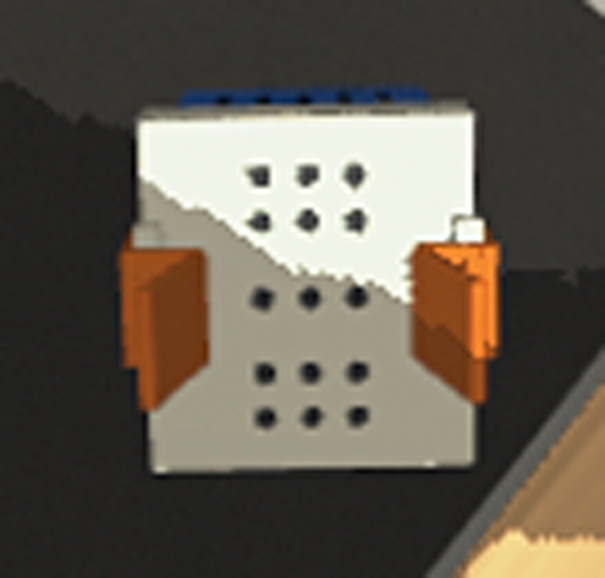

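```bash
python3 -c "
from h import *
f=manip.grab_frame('wrist')
g=lambda c:(235+c[0]/5.5-.4,135+c[1]/5.5-.4)
P=np.array([onz(f,g(c),.093,True) for c in [(138,118),(474,110),(476,464),(152,471)]]);print(P.round(4),P.mean(0))
for i,j in((0,1),(3,2),(0,3),(1,2)):
  d=P[j]-P[i];print(np.linalg.norm(d),np.degrees(np.arctan2(d[1],d[0])))
H=np.array([onz(f,g(c),.093,True) for c in [(310,298),(260,175),(356,175),(266,416),(359,416)]]);print(H,H[1:].mean(0));
for i,j in((1,2),(3,4),(1,3),(2,4)):
  d=H[j]-H[i];print(np.linalg.norm(d),np.degrees(np.arctan2(d[1],d[0])))
s=manip.get_state()
"
```

```text
[[ 0.4696 -0.0949  0.093 ]
 [ 0.5198 -0.0561  0.093 ]
 [ 0.5631 -0.1114  0.093 ]
 [ 0.5122 -0.1506  0.093 ]] [ 0.51617569 -0.10323594  0.093     ]
0.06342326015686192 37.74708786583785
0.06423687459513665 37.578703144357576
0.0700938141177685 -52.586473606689495
0.07028257816467431 -51.92252521837258
[[ 0.51655163 -0.10383827  0.093     ]
 [ 0.4946812  -0.09017811  0.093     ]
 [ 0.50932793 -0.07939637  0.093     ]
 [ 0.5237055  -0.12799726  0.093     ]
 [ 0.53839462 -0.11721003  0.093     ]] [ 0.51652731 -0.10369544  0.093     ]
0.01818715970606013 36.357509737389826
0.01822456180166336 36.29239173452198
0.04767282169923917 -52.4955720348433
0.04769429292688892 -52.45116159057852
```

```bash
python3 -c "
from h import *
st();rel([.5164,-.1036,.105],downR(37.4))"
```

```text
t3.08 tcp [ 0.5169 -0.1114  0.2505] w0.997 F [-0.7  0.3 -0. ] q [ 0.702  0.256 -0.645  1.782  0.167  1.159  0.639]
x [-0.592  0.806 -0.   ] y [ 0.806  0.592 -0.   ] z [-0. -0. -1.]
shift [0.0066 0.0043 0.1455] rot [-0.     0.    -0.019] rows>=3.5
```

```bash
python3 -m pendant '[[0.0066,0.0043,0.06,0,0,-0.019,-1],[0.0066,0.0043,0.06,0,0,-0.019,-1],[0.0066,0.0043,0.06,0,0,-0.019,-1],[0.0066,0.0043,0.1,0,0,-0.019,-1],[0.0066,0.0043,0.12,0,0,-0.019,-1],[0.0066,0.0043,0.12,0,0,-0.019,-1],[0.0066,0.0043,0.12,0,0,-0.019,-1]]' 20
python3 -c "
from h import *
log();st();rel([.5164,-.1036,.105],downR(37.4))"
```

```text
time: 3.67
tcp_pos: [0.5171, -0.1028, 0.1314]
orientation: [-1.388, -2.818, -0.0]
contact_force: [-0.5, 0.0, 0.8]
gripper_width: 1.002
t3.67 tcp [ 0.5171 -0.1028  0.1314] w1.002 F [-0.5  0.   0.8] q [ 0.641  0.394 -0.612  1.91   0.28   0.923  0.549]
x [-0.609  0.793  0.   ] y [ 0.793  0.609 -0.   ] z [-0.  0. -1.]
shift [-0.0002 -0.001   0.0264] rot [-0.    -0.     0.002] rows>=0.6
```

Position good; check with a picture, then go down and pinch.

```bash
python3 -m pendant '[[0,-0.001,0.015,0,0,0,-1],[0,-0.001,0.0265,0,0,0,-1],[0,-0.001,0.0265,0,0,0,-1],[0,-0.001,0.0265,0,0,0,-1],[0,-0.001,0.0265,0,0,0,0.2],[0,-0.001,0.0265,0,0,0,1],[0,-0.001,0.0265,0,0,0,1],[0,-0.001,0.0265,0,0,0,1],[0,-0.001,0.0265,0,0,0,1],[0,-0.001,0.0265,0,0,0,1]]' 18
python3 -c "
from h import *
log();st()
for n in ('wrist','side'):
  f=manip.grab_frame(n);im=f['pixels'][:,:,::-1]
  if n=='side': im=cv2.resize(im[150:290,220:400],None,fx=3,fy=3)
  cv2.imwrite(f'pics/e_{n}.png',im)"
```

```text
time: 4.5
tcp_pos: [0.5161, -0.103, 0.1041]
orientation: [1.387, 2.819, -0.0]
contact_force: [0.3, 0.3, -0.0]
gripper_width: 0.61
t4.50 tcp [ 0.5161 -0.103   0.1041] w0.610 F [ 0.3  0.3 -0. ] q [ 0.625  0.431 -0.596  1.933  0.312  0.869  0.524]
x [-0.61   0.792 -0.   ] y [0.792 0.61  0.   ] z [ 0. -0. -1.]
```

View pics/e_wrist.png

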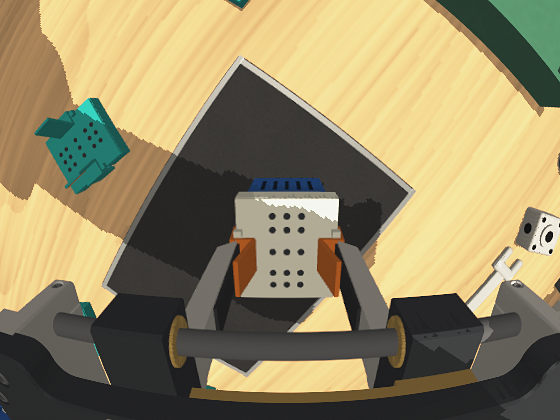

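View pics/e_side.png

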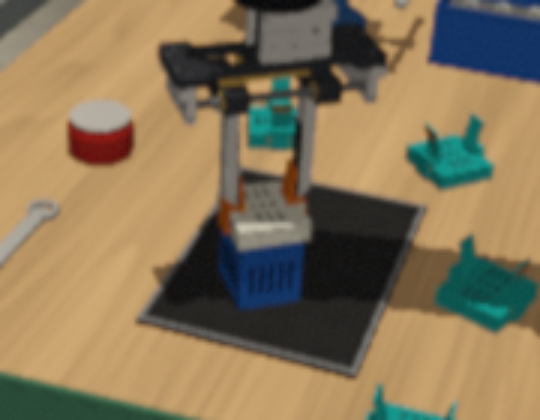

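```bash
python3 -m pendant '[[0,0,0,0,0,0,1],[0,0,0,0,0,0,1],[0,0,0,0,0,0,1],[0,0,0,0,0,0,1],[0,0,0,0,0,0,1],[0,0,0,0,0,0,1]]' 18
python3 -m pendant '[[0,0,0,0,0,0,1],[0,0,0,0,0,0,1]]' 18
```

```text
time: 5.1
tcp_pos: [0.5161, -0.103, 0.1039]
orientation: [-1.387, -2.819, -0.0]
contact_force: [-0.4, -0.7, -0.4]
gripper_width: 0.452
time: 5.27
tcp_pos: [0.516, -0.103, 0.1039]
orientation: [-1.387, -2.818, -0.0]
contact_force: [0.2, 0.2, -0.2]
gripper_width: 0.448
```

```bash
python3 -m pendant '[[0,0,-0.004,0,0,0,1],[0,0,-0.008,0,0,0,1],[0,0,-0.012,0,0,0,1],[0,0,-0.018,0,0,0,1],[0,0,-0.025,0,0,0,1],[0,0,-0.03,0,0,0,1],[0,0,-0.03,0,0,0,1],[0,0,-0.03,0,0,0,1]]' 18
python3 -c "
from h import *
log();st()
for n in ('scene','side'):
  f=manip.grab_frame(n);im=f['pixels'][:,:,::-1]
  im=cv2.resize(im[130:290,220:400],None,fx=3,fy=3) if n=='side' else cv2.resize(im[150:270,180:340],None,fx=3,fy=3)
  cv2.imwrite(f'pics/f_{n}.png',im)"
```

```text
time: 5.93
tcp_pos: [0.5162, -0.1031, 0.1343]
orientation: [1.387, 2.818, 0.0]
contact_force: [-0.7, -0.3, -0.7]
gripper_width: 0.451
t5.93 tcp [ 0.5162 -0.1031  0.1343] w0.451 F [-0.7 -0.3 -0.7] q [ 0.645  0.389 -0.615  1.911  0.277  0.926  0.552]
x [-0.61   0.793 -0.001] y [0.793 0.61  0.   ] z [ 0.001 -0.    -1.   ]
```

View pics/f_scene.png

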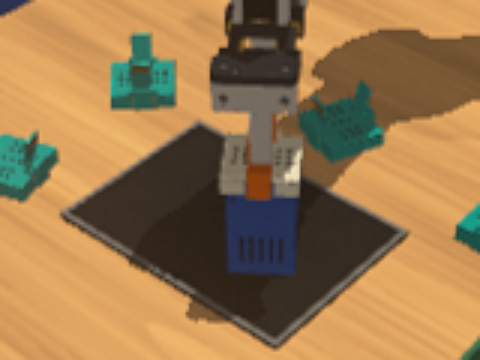

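View pics/f_side.png

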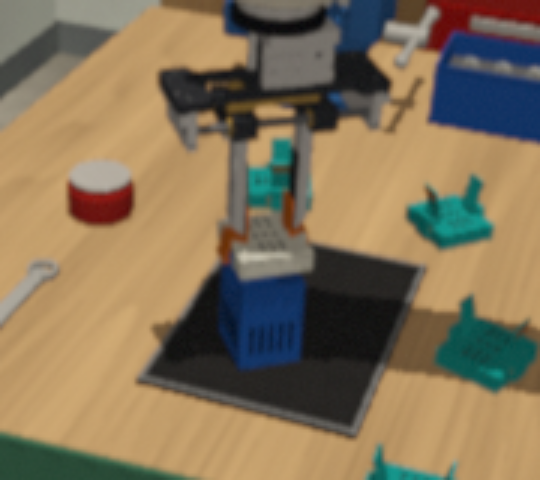

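```bash
python3 -c "
from h import *
st();rel([.503,-.228,.17],downR(37.4));rel([.503,-.228,.036],downR(37.4))"
```

```text
t6.03 tcp [ 0.5159 -0.1031  0.1338] w0.450 F [ 0.4 -0.1 -0.7] q [ 0.645  0.389 -0.615  1.911  0.277  0.926  0.552]
x [-0.61   0.792  0.   ] y [ 0.792  0.61  -0.   ] z [-0.  0. -1.]
shift [-0.0911 -0.0864 -0.0362] rot [-0.    -0.     0.003] rows>=3.1
shift [-0.0912 -0.0864  0.0978] rot [-0.    -0.     0.003] rows>=3.8
```

```bash
python3 -m pendant '[[0,0,-0.03,0,0,0,1],[-0.02,-0.02,-0.04,0,0,0,1],[-0.045,-0.043,-0.04,0,0,0,1],[-0.07,-0.066,-0.03,0,0,0,1],[-0.091,-0.086,0,0,0,0,1],[-0.091,-0.086,0.03,0,0,0,1],[-0.091,-0.086,0.06,0,0,0,1],[-0.091,-0.086,0.08,0,0,0,1],[-0.091,-0.086,0.085,0,0,0,1],[-0.091,-0.086,0.085,0,0,0,1]]' 18
python3 -c "
from h import *
log();st();rel([.503,-.228,.036],downR(37.4))
for n in ('scene','side'):
  f=manip.grab_frame(n);im=f['pixels'][:,:,::-1]
  im=cv2.resize(im[130:290,220:400],None,fx=3,fy=3) if n=='side' else cv2.resize(im[150:270,180:340],None,fx=3,fy=3)
  cv2.imwrite(f'pics/g_{n}.png',im)"
```

```text
time: 6.87
tcp_pos: [0.5027, -0.227, 0.0477]
orientation: [-1.386, -2.816, -0.001]
contact_force: [0.7, 0.6, -0.5]
gripper_width: 0.45
t6.87 tcp [ 0.5027 -0.227   0.0477] w0.450 F [ 0.7  0.6 -0.5] q [ 0.771  0.547 -0.509  1.902  0.364  0.787  0.719]
x [-0.61   0.792  0.003] y [ 0.792  0.61  -0.001] z [-0.002  0.002 -1.   ]
shift [-0.001  -0.0004  0.0117] rot [-0.001 -0.003  0.004] rows>=0.3
```

View pics/g_scene.png

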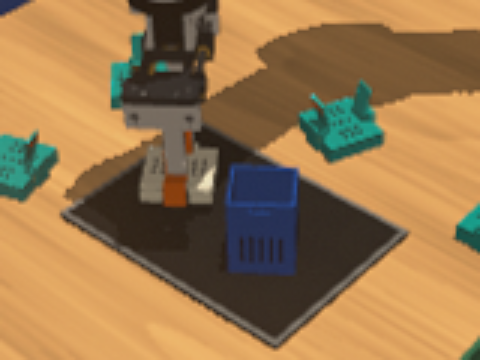

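View pics/g_side.png

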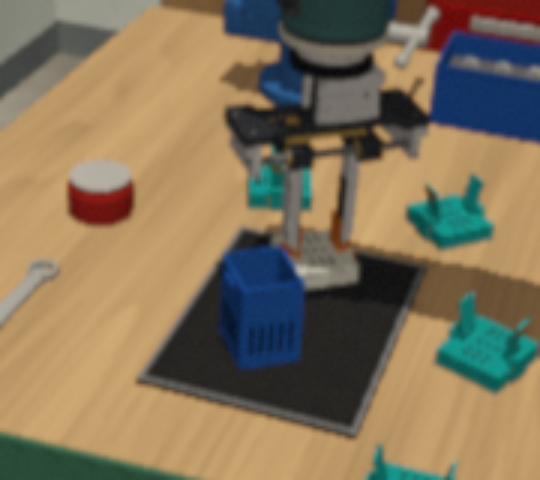

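```bash
python3 -m pendant '[[0,0,0.004,0,0,0,1],[0,0,0.007,0,0,0,1],[0,0,0.009,0,0,0,1],[0,0,0.0105,0,0,0,1],[0,0,0.0115,0,0,0,1],[0,0,0.0115,0,0,0,1],[0,0,0.0115,0,0,0,1]]' 18
python3 -c "
from h import *
st()"
```

```text
time: 7.55
tcp_pos: [0.5035, -0.2275, 0.0375]
orientation: [-1.387, -2.819, -0.0]
contact_force: [-0.3, 0.4, -0.8]
gripper_width: 0.45
t7.55 tcp [ 0.5035 -0.2275  0.0375] w0.450 F [-0.3  0.4 -0.8] q [ 0.764  0.562 -0.5    1.907  0.377  0.766  0.709]
x [-0.61   0.792  0.   ] y [0.792 0.61  0.   ] z [-0.  0. -1.]
```

```bash
python3 -m pendant '[[0,0,0.001,0,0,0,1],[0,0,0.002,0,0,0,1],[0,0,0.002,0,0,0,1]]' 18;python3 -m pendant '[[0,0,0.001,0,0,0,1],[0,0,0.001,0,0,0,1],[0,0,0.001,0,0,0,1]]' 18
```

```text
time: 7.8
tcp_pos: [0.5033, -0.2275, 0.0353]
orientation: [-1.387, -2.818, -0.0]
contact_force: [-0.4, -0.1, -0.6]
gripper_width: 0.449
time: 8.05
tcp_pos: [0.5035, -0.2276, 0.0348]
orientation: [1.387, 2.819, -0.0]
contact_force: [-3.5, 1.3, 7.0]
gripper_width: 0.445
```

Contact (7 N up). Open gently and retreat.

```bash
python3 -m pendant '[[0,0,-0.0005,0,0,0,0],[0,0,-0.0005,0,0,0,-0.3],[0,0,-0.0005,0,0,0,-0.6],[0,0,-0.0005,0,0,0,-1],[0,0,-0.0005,0,0,0,-1],[0,0,-0.0005,0,0,0,-1],[0,0,-0.0005,0,0,0,-1],[0,0,-0.0005,0,0,0,-1]]' 18
python3 -c "
from h import *
log();st()"
```

```text
time: 8.72
tcp_pos: [0.5034, -0.2275, 0.0349]
orientation: [-1.387, -2.819, -0.0]
contact_force: [0.1, 0.2, 0.4]
gripper_width: 0.961
t8.72 tcp [ 0.5034 -0.2275  0.0349] w0.961 F [0.1 0.2 0.4] q [ 0.762  0.566 -0.497  1.908  0.38   0.762  0.707]
x [-0.61   0.792  0.   ] y [ 0.792  0.61  -0.   ] z [-0.  0. -1.]
```

```bash
python3 -m pendant '[[0,0,-0.03,0,0,0,-1],[0,0,-0.07,0,0,0,-1],[0,0,-0.11,0,0,0,-1],[0,0,-0.15,0,0,0,-1],[0,0,-0.19,0,0,0,-1],[0,0,-0.21,0,0,0,-1],[0,0,-0.21,0,0,0,-1]]' 18
python3 -c "
from h import *
log();st()
for n in ('scene','wrist'):
  f=manip.grab_frame(n);im=f['pixels'][:,:,::-1]
  cv2.imwrite(f'pics/i_{n}.png',im)
  if n=='scene': 
    im=cv2.resize(im[150:270,180:340],None,fx=4,fy=4);cv2.imwrite(f'pics/i2_{n}.png',im)"; cat log.jsonl | wc -l
```

```text
time: 9.3
tcp_pos: [0.5052, -0.2281, 0.2498]
orientation: [1.385, 2.813, -0.001]
contact_force: [1.2, -0.2, -0.5]
gripper_width: 1.001
t9.30 tcp [ 0.5052 -0.2281  0.2498] w1.001 F [ 1.2 -0.2 -0.5] q [ 0.867  0.298 -0.607  1.729  0.185  1.165  0.864]
x [-0.61   0.792 -0.006] y [0.792 0.61  0.002] z [ 0.006 -0.003 -1.   ]
9
```

View pics/i_wrist.png

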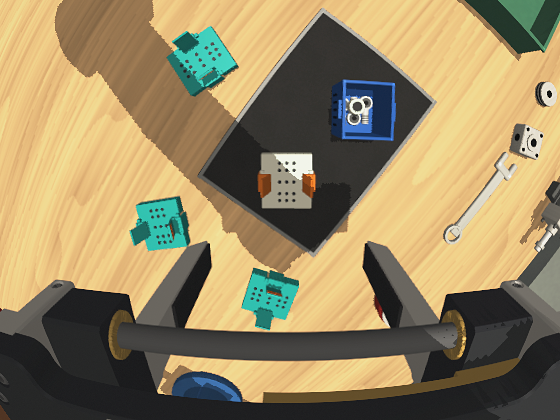

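View pics/i2_scene.png

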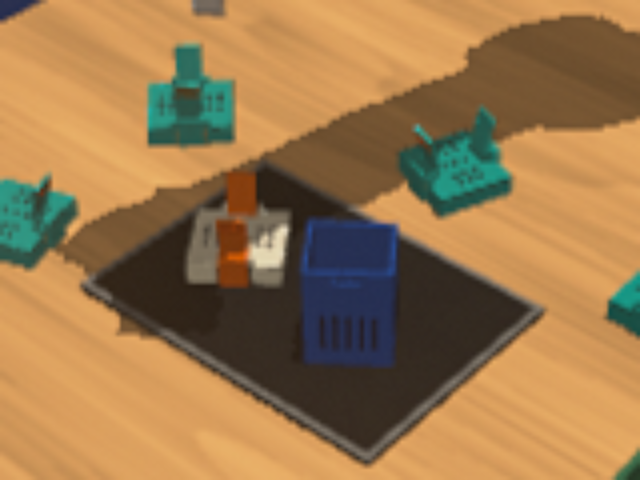

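View pics/i_scene.png

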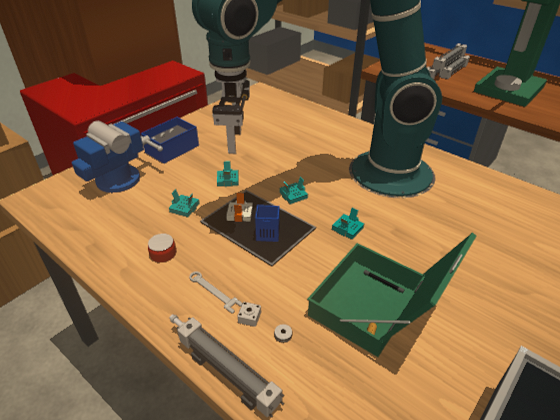

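```bash
cat > kin.py <<'E'
from h import *
import json, itertools
from scipy.optimize import least_squares
def load():
    L=[json.loads(l) for l in open('log.jsonl')]
    return [(np.array(a),np.array(b),R.from_rotvec(c)) for a,b,c in L]
def Rz(a):return R.from_euler('z',a)
def Ry(a):return R.from_euler('y',a)
def fk(q,s,prm):
    # prm: off0, offsets, lengths
    o0,o7,d1,a,b,e,t,ex,ex2,wx=prm
    T=Rz(s[0]*q[0]+o0); p=np.array([0,0,d1.item() if hasattr(d1,'item') else d1])
    T=T*Ry(q[1]); T=T*Rz(s[1]*q[2])
    p=p+T.apply([ex,0,a]); T=T*Ry(q[3]); p=p+T.apply([ex2,0,0]); T=T*Rz(s[2]*q[4]); p=p+T.apply([0,0,b])
    T=T*Ry(q[5]); p=p+T.apply([wx,0,0]);T=T*Rz(s[3]*q[6]+o7); p=p+T.apply([0,0,t])
    return p,T
if __name__=='__main__':
    D=load();best=None
    for s in itertools.product((1,-1),repeat=4):
      for o0 in (0,np.pi):
       for o7 in (0,np.pi/2,np.pi,-np.pi/2):
        e=sum((fk(q,s,[o0,o7,.3,.4,.4,0,.3,0,0,0])[1].inv()*r).magnitude() for q,p,r in D)/len(D)
        if best is None or e<best[0]: best=(e,s,o0,o7)
        if e<.4: print(e,s,o0,o7)
    print(best)
    e,s,o0,o7=best
    def res(x):
        o=[]
        for q,p,r in D:
            P,T=fk(q,s,x);o+=list((P-p)*1);o+=list(.3*(T.inv()*r).as_rotvec())
        o+=list(1e-4*(np.array(x[7:])))
        return o
    for lo in(.3,.4,.5):
        f=least_squares(res,[o0,o7,.3,lo,lo,0,.3,0,0,0],x_scale=.1);print(f.x.round(4),f.cost,np.abs(f.fun).max())
    json.dump([list(s),list(f.x)],open('kin.json','w'))
E
python3 kin.py
```

```text
0.31795876025125913 (1, -1, -1, -1) 0 3.141592653589793
0.3179543946664855 (1, -1, -1, -1) 3.141592653589793 0
0.3734800801405412 (-1, 1, 1, -1) 0 0
0.3735197148158085 (-1, 1, 1, -1) 3.141592653589793 3.141592653589793
5.879423388112927e-16 (-1, -1, -1, -1) 0 1.5707963267948966
0.002965034374610289 (-1, -1, -1, -1) 3.141592653589793 -1.5707963267948966
(5.879423388112927e-16, (-1, -1, -1, -1), 0, 1.5707963267948966)
[-0.052   1.5188 -0.0409  0.5114  0.4857  1.7819  0.0051 -0.0108  0.006
  0.0063] 2.2502314719245936e-05 0.0041684113107658405
[-5.2000e-02  1.5188e+00 -4.0900e-02  5.1140e-01  4.8570e-01 -8.6902e+00
  5.1000e-03 -1.0800e-02  6.0000e-03  6.3000e-03] 2.2502314719245164e-05 0.004168411516774995
[-5.20000e-02  1.51880e+00 -4.09000e-02  5.11400e-01  4.85700e-01
  2.31314e+01  5.10000e-03 -1.08000e-02  6.00000e-03  6.30000e-03] 2.250231471924462e-05 0.004168411952935658
```

```bash
cat > kin2.py <<'E'
from kin import *
D=load();S=(-1,-1,-1,-1)
def fk(q,x):
    # offsets vectors per link (lateral y & z)
    d1,a,b,t,y1,y2,y3,y4,x1,x2,x3=x
    T=Rz(-q[0]);p=np.array([0,0,d1])+T.apply([x1,0,0]);T=T*Ry(q[1]);p=p+T.apply([0,y1,0])
    T=T*Rz(-q[2]);p=p+T.apply([x2,0,a]);T=T*Ry(q[3]);p=p+T.apply([-x2,y2,0])
    T=T*Rz(-q[4]);p=p+T.apply([x3,0,b]);T=T*Ry(q[5]);p=p+T.apply([-x3,y3,0]);T=T*Rz(-q[6]+np.pi/2);p=p+T.apply([0,0,t])
    return p,T
if __name__=='__main__':
    print([(fk(q,[0]*11)[1].inv()*r).magnitude() for q,p,r in D])
    def res(x):
        o=[]
        for q,p,r in D:o+=list(fk(q,x)[0]-p)
        return np.array(o+list(.02*(np.array(x)[4:]))+[.005*(x[3]-.3)])
    f=least_squares(res,[.35,.4,.4,.3]+[0]*7);print(f.x.round(4));print((f.fun[:3*len(D)].reshape(-1,3)*1000).round(1))
    json.dump(list(f.x),open('kin.json','w'))
E
python3 kin2.py
```

```text
[6.632906378598274e-16, 6.162561463652752e-16, 6.96340371883639e-16, 6.410302586020648e-16, 5.284241425535582e-16, 4.0405514228693167e-16, 8.609474397304653e-16, 4.587030514267875e-16, 4.224338585930854e-16]
[ 2.753e-01  5.019e-01  4.700e-01  3.198e-01 -1.440e-02 -1.590e-02
 -5.000e-04 -0.000e+00  0.000e+00 -1.000e-04 -0.000e+00]
[[ 0. -0.  0.]
 [-0.  0. -0.]
 [ 0. -0. -0.]
 [ 0. -0. -0.]
 [-0.  0. -0.]
 [-0.  0. -0.]
 [ 0. -0.  0.]
 [-0.  0.  0.]
 [-0.  0.  0.]]
```

```bash
cat > plan.py <<'E'
from kin2 import *
X=json.load(open('kin.json'))
LO=np.array([-2.81,-.39,-1.27,.06,-1.19,.19,-2.82])+.03;HI=np.array([2.81,2.02,1.25,2.57,4.33,2,2.82])-.03
def az(a):a=np.radians(a);return np.array([np.cos(a),np.sin(a),0])
U=np.array([0,0,1.])
def pose(g,e_az,th,tip,flip=False,canz=None):
    """grasp-point g; canister tipped by tip deg toward e; tool lean th toward e at tip 0. returns tcp,R"""
    e=az(e_az);m=np.sin(np.radians(tip))*e+np.cos(np.radians(tip))*U
    a=np.radians(th-tip) # lean of tool z from down toward e
    z=np.sin(a)*e-np.cos(a)*U
    y=np.cross(U,e)*(-1 if flip else 1)
    x=np.cross(y,z);M=np.stack([x,y,z],1)
    return np.array(g)+.019*z,M,m
def ik(p,M,q0,w=.01):
    def r(q):
        P,T=fk(q,X);return np.r_[(P-p)*10,(T.inv()*R.from_matrix(M)).as_rotvec()*3,w*(q-q0)]
    f=least_squares(r,np.clip(q0,LO+1e-6,HI-1e-6),bounds=(LO,HI))
    P,T=fk(f.x,X);return f.x,np.linalg.norm(P-p),(T.inv()*R.from_matrix(M)).magnitude()
E
cat > search.py <<'E'
from plan import *
s=manip.get_state();q=np.array(s['joint_positions'])
can=np.array([.5164,-.1036,.048])
def go(q,seq):
    for p,M in seq:
        q2,e,a=ik(p,M,q); 
        if e>.003 or a>.02: return None,(e,a)
        q=q2
    return q,0
for e0 in(37.4,217.4):
  for flip in(0,1):
    for th in(0,20,40):
      p,M,m=pose(can+[0,0,.15],e0,th,0,flip);p2,M2,_=pose(can,e0,th,0,flip)
      q1,i=go(q,[(p,M),(p2,M2),(p,M)])
      if q1 is None: print(e0,flip,th,'grasp infeasible',i);continue
      for ef in(-60,-90,-120,-150,-180):
        best=0
        dy=(ef-e0+180)%360-180
        for yawsgn in (0,):
          n=8;qq=q1;ok=True
          gt=np.array([.56,.24,.20])
          for k in range(1,n+1):
            u=k/n;g=(1-u)*(can+[0,0,.15])+u*gt
            p,M,m=pose(g,e0+dy*u,th,0,flip)
            qn,e,a=ik(p,M,qq)
            if e>.003 or a>.02: ok=False;break
            qq=qn
          if not ok: print(e0,flip,th,ef,'transit fail u%.2f'%u);continue
          for tip in range(5,121,5):
            p,M,m=pose(gt,ef,th,tip,flip);qn,e,a=ik(p,M,qq)
            if e>.003 or a>.02: break
            best=tip;qq=qn
        print(e0,flip,th,ef,'tip',best,qq.round(2))
E
python3 search.py
```

```text
37.4 0 0 -60 tip 120 [ 0.58  1.57 -1.09  1.43 -0.68  1.57  0.55]
37.4 0 0 -90 tip 120 [ 0.87  1.73 -1.24  1.77 -0.71  1.    0.86]
37.4 0 0 -120 tip 55 [ 0.81  0.61 -1.15  2.15 -1.16  0.22  0.49]
37.4 0 0 -150 transit fail u0.50
37.4 0 0 -150 tip 0 [ 0.82  0.58 -1.23  1.84  0.59  1.16  2.74]
37.4 0 0 -180 transit fail u0.62
37.4 0 0 -180 tip 0 [ 0.73  0.6  -1.24  1.82  0.62  1.18  2.76]
37.4 0 20 -60 tip 120 [ 0.64  1.46 -1.19  1.45 -0.41  1.42  0.4 ]
37.4 0 20 -90 tip 120 [ 0.91  1.48 -1.24  1.84 -0.62  0.82  0.68]
37.4 0 20 -120 tip 75 [ 0.81  0.61 -1.15  2.15 -1.16  0.22  0.49]
37.4 0 20 -150 transit fail u0.38
37.4 0 20 -150 tip 0 [ 1.11  0.6  -1.24  1.88  0.27  0.98  2.79]
37.4 0 20 -180 transit fail u0.38
37.4 0 20 -180 tip 0 [ 1.13  0.56 -1.24  1.91  0.25  0.92  2.68]
37.4 0 40 grasp infeasible (np.float64(0.006451290012642858), 0.027764591082811724)
37.4 1 0 -60 tip 120 [ 0.25  1.25 -0.47  1.44 -1.16  1.94 -2.27]
37.4 1 0 -90 transit fail u1.00
37.4 1 0 -90 tip 0 [-1.13  0.58  1.03  1.76 -0.55  1.13 -2.79]
37.4 1 0 -120 transit fail u0.88
37.4 1 0 -120 tip 0 [-1.14  0.59  1.13
[... 2280 characters left out ...]
 0.29  2.2   2.11  1.97 -1.89]
217.4 1 20 -60 tip 30 [ 0.44  0.77 -1.24  1.64  0.59  1.23  2.78]
217.4 1 20 -90 tip 60 [ 0.73  0.78 -1.24  1.83  0.1   0.76  2.78]
217.4 1 20 -120 tip 65 [ 0.81  0.6  -1.24  2.09  0.02  0.25  2.4 ]
217.4 1 20 -150 tip 120 [ 0.55  1.22 -0.97  2.4   3.66  1.46 -0.7 ]
217.4 1 20 -180 tip 120 [-0.47  0.86 -0.37  2.34  2.48  1.94 -1.36]
217.4 1 40 -60 tip 50 [ 0.44  0.77 -1.24  1.64  0.59  1.23  2.78]
217.4 1 40 -90 tip 80 [ 0.73  0.78 -1.24  1.83  0.1   0.76  2.78]
217.4 1 40 -120 tip 85 [ 0.81  0.6  -1.24  2.09  0.02  0.25  2.4 ]
217.4 1 40 -150 tip 120 [ 0.63  0.92 -1.16  2.45  3.16  1.1  -0.74]
217.4 1 40 -180 tip 120 [-0.41  0.57 -0.46  2.38  2.31  1.41 -1.23]
```

```bash
cat > step.py <<'E'
from plan import *
import sys
log()
E
python3 - <<'E'
from plan import *
s=st();f=manip.grab_frame('wrist');R0=R.from_rotvec(s['orientation']).as_matrix()
o,_=ray(f,(287,208),True);print('cam in tool',(R0.T@(o-s['tcp_pos'])).round(3))
can=np.array([.5164,-.1036,.048])
p,M,m=pose(can,217.4,40,0);pp=p-.12*M[:,2];print(pp,p,M.round(2).tolist())
rel(pp,M)
q,e,a=ik(pp,M,np.array(s['joint_positions']));print(q.round(2),e,a)
q,e,a=ik(p,M,q);print(q.round(2),e,a)
E
```

```text
t9.40 tcp [ 0.5035 -0.2278  0.2453] w0.998 F [-0.5  0.1 -0.9] q [ 0.867  0.302 -0.606  1.734  0.187  1.162  0.863]
x [-0.61   0.793 -0.001] y [0.793 0.61  0.   ] z [ 0.001 -0.001 -1.   ]
cam in tool [ 0.084 -0.    -0.178]
[ 0.56797463 -0.06416822  0.12537049] [ 0.50669784 -0.11101786  0.03344516] [[0.61, 0.61, -0.51], [0.47, -0.79, -0.39], [-0.64, 0.0, -0.77]]
shift [0.0898 0.1511 0.119 ] rot [ 0.547 -0.546  1.504] rows>=13.5
[-0.06  0.77 -0.1   1.41  0.38  1.61 -1.19] 3.842517929223395e-06 2.8408261669889705e-05
[-0.01  0.79 -0.09  1.62  0.42  1.38 -1.23] 1.0087397988976736e-06 4.648341073221949e-06
```

```bash
python3 -m pendant '[[0.09,0.15,0.05,0.547,-0.546,1.504,-1],[0.09,0.15,0.05,0.547,-0.546,1.504,-1],[0.09,0.15,0.05,0.547,-0.546,1.504,-1],[0.09,0.15,0.05,0.547,-0.546,1.504,-1],[0.09,0.15,0.05,0.547,-0.546,1.504,-1],[0.09,0.15,0.05,0.547,-0.546,1.504,-1],[0.09,0.15,0.05,0.547,-0.546,1.504,-1],[0.09,0.15,0.05,0.547,-0.546,1.504,-1],[0.09,0.15,0.05,0.547,-0.546,1.504,-1],[0.09,0.15,0.05,0.547,-0.546,1.504,-1]]' 35
python3 - <<'E'
from plan import *
log();st()
can=np.array([.5164,-.1036,.048])
p,M,m=pose(can,217.4,40,0);rel(p-.12*M[:,2],M)
E
python3 kin2.py
```

```text
time: 10.28
tcp_pos: [0.5668, -0.064, 0.1935]
orientation: [2.36, 1.725, -0.665]
contact_force: [-1.1, -1.1, 0.1]
gripper_width: 1.003
t10.28 tcp [ 0.5668 -0.064   0.1935] w1.003 F [-1.1 -1.1  0.1] q [ 0.147  0.552 -0.401  1.56   0.507  1.47  -0.701]
x [ 0.243  0.87  -0.43 ] y [ 0.933 -0.331 -0.141] z [-0.265 -0.367 -0.892]
shift [0.0294 0.0108 0.0605] rot [ 0.197 -0.201  0.56 ] rows>=5.0
[6.632906378598274e-16, 6.162561463652752e-16, 6.96340371883639e-16, 6.410302586020648e-16, 5.284241425535582e-16, 4.0405514228693167e-16, 8.609474397304653e-16, 4.587030514267875e-16, 4.224338585930854e-16, 5.157703690291708e-16]
[ 2.891e-01  5.018e-01  4.698e-01  3.337e-01 -1.450e-02 -1.590e-02
 -4.000e-04 -0.000e+00 -0.000e+00 -0.000e+00  0.000e+00]
[[-0.  0. -0.]
 [-0.  0. -0.]
 [-0.  0. -0.]
 [ 0.  0.  0.]
 [ 0.  0.  0.]
 [ 0.  0.  0.]
 [ 0.  0.  0.]
 [ 0.  0.  0.]
 [-0.  0. -0.]
 [ 0.  0.  0.]]
```

```bash
python3 -m pendant '[[0.029,0.011,0.06,0.197,-0.201,0.56,-1],[0.029,0.011,0.06,0.197,-0.201,0.56,-1],[0.029,0.011,0.06,0.197,-0.201,0.56,-1],[0.029,0.011,0.06,0.197,-0.201,0.56,-1],[0.029,0.011,0.06,0.197,-0.201,0.56,-1],[0.029,0.011,0.06,0.197,-0.201,0.56,-1],[0.029,0.011,0.06,0.197,-0.201,0.56,-1],[0.029,0.011,0.06,0.197,-0.201,0.56,-1]]' 35
python3 - <<'E'
from plan import *
log();st()
can=np.array([.5164,-.1036,.048])
p,M,m=pose(can,217.4,40,0);rel(p-.12*M[:,2],M);rel(p,M)
for n in('wrist','side'):
  f=manip.grab_frame(n);cv2.imwrite(f'pics/j_{n}.png',f['pixels'][:,:,::-1])
f=manip.grab_frame('wrist')
for nm,h,a,b in(('top',.09,.028,.031),('bot',.006,.028,.031)):
  print(nm,[proj(f,[.5164+sx*a*.794-sy*b*.607,-.1036+sx*a*.607+sy*b*.794,h],True).round(0).tolist() for sx,sy in((1,1),(1,-1),(-1,-1),(-1,1))])
E
```

```text
time: 10.95
tcp_pos: [0.5686, -0.0648, 0.1268]
orientation: [2.616, 0.898, -0.947]
contact_force: [-0.2, 0.0, 0.3]
gripper_width: 1.001
t10.95 tcp [ 0.5686 -0.0648  0.1268] w1.001 F [-0.2  0.   0.3] q [ 0.015  0.788 -0.234  1.386  0.448  1.643 -1.236]
x [ 0.606  0.473 -0.639] y [ 0.613 -0.79  -0.003] z [-0.506 -0.39  -0.769]
shift [ 0.0008 -0.0009  0.0011] rot [ 0.002 -0.004  0.008] rows>=0.1
shift [ 0.0003 -0.0012  0.1211] rot [ 0.002 -0.004  0.008] rows>=2.9
top [[246.0, 233.0], [327.0, 234.0], [320.0, 264.0], [252.0, 263.0]]
bot [[253.0, 153.0], [321.0, 153.0], [316.0, 190.0], [257.0, 190.0]]
```

View pics/j_wrist.png

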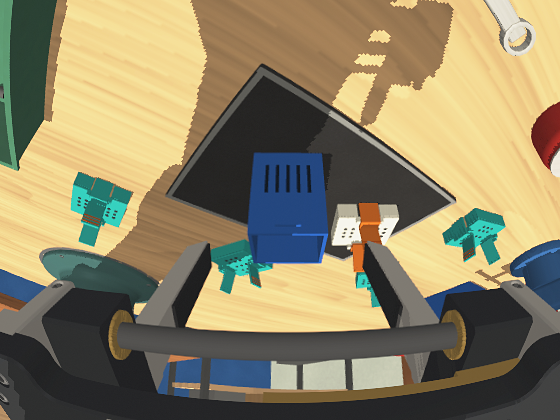

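View pics/j_side.png

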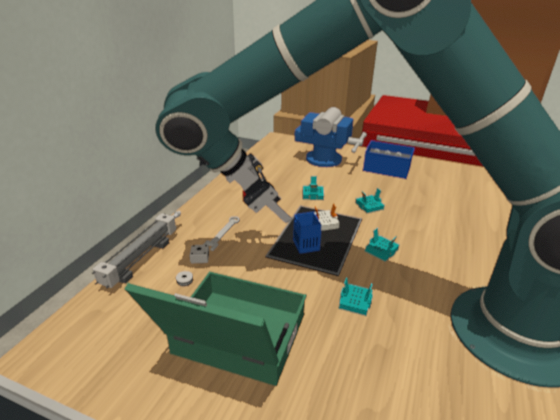

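```bash
python3 -m pendant '[[0,-0.001,0.03,0.002,-0.004,0.008,-1],[0,-0.001,0.06,0.002,-0.004,0.008,-1],[0,-0.001,0.09,0.002,-0.004,0.008,-1],[0,-0.001,0.11,0.002,-0.004,0.008,-1],[0,-0.001,0.121,0.002,-0.004,0.008,-1],[0,-0.001,0.121,0.002,-0.004,0.008,-1],[0,-0.001,0.121,0.002,-0.004,0.008,-1]]' 35
python3 - <<'E'
from plan import *
log();st()
can=np.array([.5164,-.1036,.048])
p,M,m=pose(can,217.4,40,0);rel(p,M)
for n in('wrist',):
  f=manip.grab_frame(n);cv2.imwrite(f'pics/k_{n}.png',f['pixels'][:,:,::-1])
E
```

```text
time: 11.68
tcp_pos: [0.5076, -0.111, 0.0351]
orientation: [2.618, 0.88, -0.95]
contact_force: [0.4, 0.2, 0.6]
gripper_width: 1.0
t11.68 tcp [ 0.5076 -0.111   0.0351] w1.000 F [0.4 0.2 0.6] q [ 0.073  0.812 -0.212  1.594  0.489  1.418 -1.29 ]
x [ 0.612  0.462 -0.642] y [ 0.605 -0.796  0.003] z [-0.51  -0.39  -0.767]
shift [ 0.0005 -0.0006  0.0018] rot [-0.    -0.001 -0.004] rows>=0.0
```

View pics/k_wrist.png

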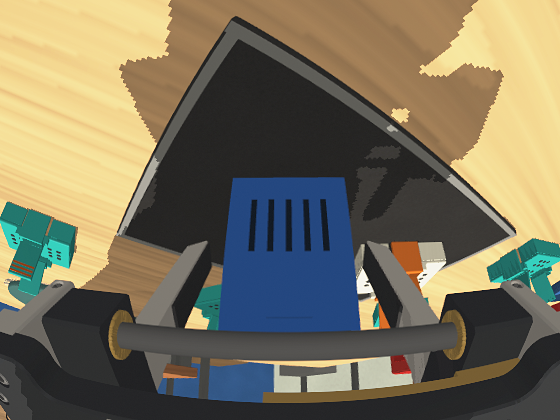

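```bash
python3 -m pendant '[[0,0,0.001,0,0,0,1],[0,0,0.001,0,0,0,1],[0,0,0.001,0,0,0,1],[0,0,0.001,0,0,0,1],[0,0,0.001,0,0,0,1],[0,0,0.001,0,0,0,1],[0,0,0.001,0,0,0,1],[0,0,0.001,0,0,0,1]]' 35
python3 -m pendant '[[0,0,0,0,0,0,1],[0,0,0,0,0,0,1]]' 35
python3 -c "
from h import *
st()"
```

```text
time: 12.4
tcp_pos: [0.5067, -0.1116, 0.0338]
orientation: [2.618, 0.879, -0.951]
contact_force: [0.8, 1.1, 2.4]
gripper_width: 0.657
time: 12.57
tcp_pos: [0.5067, -0.1116, 0.0338]
orientation: [2.618, 0.879, -0.951]
contact_force: [2.3, 1.7, 3.4]
gripper_width: 0.656
t12.57 tcp [ 0.5067 -0.1116  0.0338] w0.656 F [2.3 1.7 3.4] q [ 0.073  0.814 -0.211  1.596  0.489  1.415 -1.291]
x [ 0.612  0.462 -0.642] y [ 0.604 -0.797  0.003] z [-0.51  -0.39  -0.766]
```

```bash
python3 -m pendant '[[-0.008,0,-0.01,0,0,0,1],[-0.02,0,-0.024,0,0,0,1],[-0.038,0,-0.046,0,0,0,1],[-0.058,0,-0.069,0,0,0,1],[-0.077,0,-0.092,0,0,0,1],[-0.083,0,-0.1,0,0,0,1],[-0.083,0,-0.1,0,0,0,1]]' 35
python3 - <<'E'
from plan import *
s=st();q0=np.array(s['joint_positions'])
f=manip.grab_frame('side');cv2.imwrite(f'pics/l_side.png',f['pixels'][:,:,::-1])
def pts(q):
    T=Rz(-q[0])*Ry(q[1])*Rz(-q[2]);el=np.array([0,0,X[0]])+T.apply([0,X[4],X[1]]);T=T*Ry(q[3]);w=el+T.apply([0,X[5],0]);T=T*Rz(-q[4]);w=w+T.apply([0,0,X[2]]);return el,w
g0=np.array([.5164,-.1036,.178])
for ef in(270,285,300):
  for gt in ([.545,.27,.18],[.545,.27,.21]):
    gt=np.array(gt);q=q0;ok=''
    for k in range(1,9):
        u=k/8;p,M,_=pose((1-u)*g0+u*gt,217.4+(ef-217.4)*u,40,0);q,e,a=ik(p,M,q)
        if e>.003 or a>.02: ok+='T%d '%k
    qt=q.copy()
    for tip in range(10,126,5):
        p,M,_=pose(gt,ef,40,tip);q,e,a=ik(p,M,q)
        if e>.003 or a>.02: ok+='tip%d '%tip
    el,w=pts(q);print(ef,gt,ok or 'ok',qt.round(2),q.round(2),'elbow',el.round(2),'wrist',w.round(2))
E
```

```text
time: 13.15
tcp_pos: [0.5078, -0.1109, 0.1661]
orientation: [2.619, 0.878, -0.945]
contact_force: [-0.4, 0.8, -3.3]
gripper_width: 0.659
t13.15 tcp [ 0.5078 -0.1109  0.1661] w0.659 F [-0.4  0.8 -3.3] q [ 0.084  0.638 -0.228  1.557  0.453  1.604 -1.205]
x [ 0.614  0.462 -0.64 ] y [ 0.604 -0.797  0.005] z [-0.508 -0.39  -0.768]
270 [0.545 0.27  0.18 ] ok [-0.46  0.75 -0.47  1.42  0.72  1.67 -1.08] [ 0.9   1.36 -1.24  1.91 -0.47  0.67  0.51] elbow [ 0.3  -0.39  0.38] wrist [ 0.55 -0.04  0.19]
270 [0.545 0.27  0.21 ] ok [-0.46  0.72 -0.48  1.4   0.71  1.71 -1.05] [ 0.9   1.27 -1.24  1.92 -0.56  0.69  0.53] elbow [ 0.3  -0.38  0.42] wrist [ 0.56 -0.04  0.22]
285 [0.545 0.27  0.18 ] ok [-0.45  0.69 -0.52  1.55  0.84  1.56 -0.95] [ 0.79  1.38 -1.24  1.7  -0.28  0.99  0.36] elbow [ 0.35 -0.35  0.37] wrist [ 0.64 -0.03  0.19]
285 [0.545 0.27  0.21 ] ok [-0.45  0.65 -0.53  1.53  0.82  1.59 -0.92] [ 0.79  1.32 -1.24  1.71 -0.35  1.    0.36] elbow [ 0.34 -0.35  0.4 ] wrist [ 0.64 -0.03  0.22]
300 [0.545 0.27  0.18 ] ok [-0.43  0.62 -0.56  1.69  0.95  1.43 -0.83] [ 0.63  1.38 -1.19  1.49 -0.24  1.3   0.34] elbow [ 0.4  -0.3   0.37] wrist [0.71 0.   0.19]
300 [0.545 0.27  0.21 ] ok [-0.42  0.58 -0.57  1.67  0.93  1.46 -0.79] [ 0.63  1.31 -1.17  1.5  -0.32  1.32  0.36] elbow [ 0.39 -0.29  0.41] wrist [0.71 0.   0.22]
```

View pics/l_side.png

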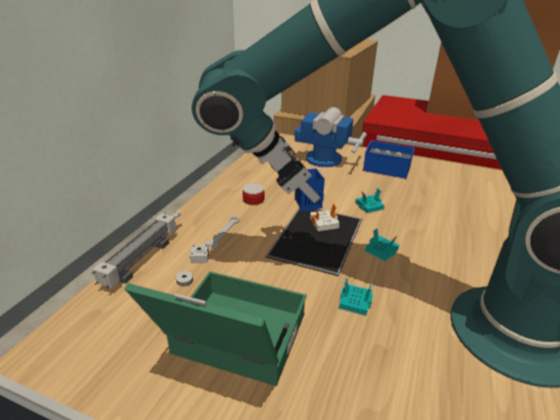

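Run:
```python
from plan import *
s=st()
p,M,_=pose([.545,.262,.21],285,40,0);rel(p,M)
p,M,_=pose([.53,.08,.20],251,40,0);rel(p,M)
```

```text
t13.20 tcp [ 0.5071 -0.1109  0.1641] w0.657 F [-0.3 -0.2 -3.2] q [ 0.084  0.641 -0.228  1.559  0.453  1.603 -1.206]
x [ 0.613  0.462 -0.642] y [ 0.604 -0.797  0.004] z [-0.51  -0.39  -0.767]
shift [ 0.1718 -0.2628 -0.1858] rot [-0.758  0.001 -0.909] rows>=9.5
shift [ 0.0807 -0.1314 -0.096 ] rot [-0.376 -0.    -0.455] rows>=4.7
```

```bash
python3 -m pendant '[[0.02,-0.033,-0.025,-0.09,0,-0.11,1],[0.05,-0.075,-0.055,-0.2,0,-0.24,1],[0.08,-0.13,-0.096,-0.376,0,-0.455,1],[0.105,-0.16,-0.115,-0.46,0,-0.56,1],[0.13,-0.2,-0.14,-0.56,0,-0.68,1],[0.15,-0.235,-0.165,-0.67,0,-0.8,1],[0.165,-0.253,-0.18,-0.73,0,-0.88,1],[0.172,-0.263,-0.186,-0.758,0,-0.909,1],[0.172,-0.263,-0.186,-0.758,0,-0.909,1],[0.172,-0.263,-0.186,-0.758,0,-0.909,1]]' 35
python3 - <<'E'
from plan import *
log();s=st()
p,M,_=pose([.545,.262,.21],285,40,0);rel(p,M)
for n in('side','scene'):
  f=manip.grab_frame(n);cv2.imwrite(f'pics/m_{n}.png',f['pixels'][:,:,::-1])
E
```

```text
time: 14.03
tcp_pos: [0.5457, 0.2579, 0.1923]
orientation: [1.524, 2.023, -0.558]
contact_force: [0.2, 1.3, -2.6]
gripper_width: 0.656
t14.03 tcp [0.5457 0.2579 0.1923] w0.656 F [ 0.2  1.3 -2.6] q [-0.442  0.65  -0.533  1.545  0.827  1.583 -0.913]
x [-0.214  0.738 -0.64 ] y [ 0.962  0.274 -0.005] z [ 0.172 -0.617 -0.768]
shift [-0.0082  0.0003  0.0028] rot [ 0.006 -0.003  0.016] rows>=0.2
```

View pics/m_side.png

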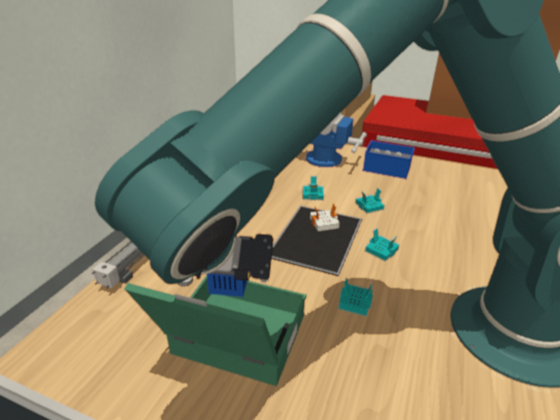

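View pics/m_scene.png

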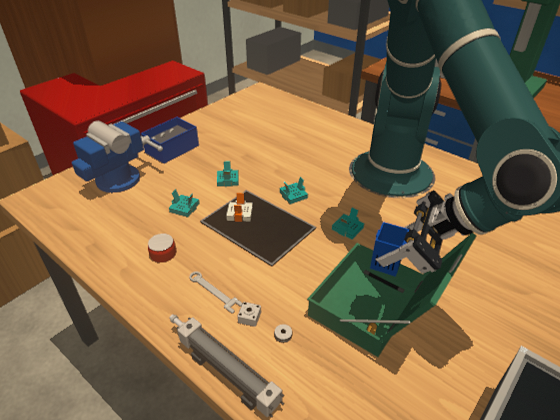

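Run:
```python
from plan import *
s=st()
p,M,_=pose([.545,.265,.205],285,40,60);rel(p,M)
```

```text
t14.13 tcp [0.5463 0.2519 0.1928] w0.659 F [-0.3 -1.2 -3.1] q [-0.437  0.648 -0.529  1.549  0.825  1.584 -0.916]
x [-0.205  0.738 -0.643] y [ 0.964  0.264 -0.005] z [ 0.166 -0.621 -0.766]
shift [ 0.0185  0.0023 -0.0082] rot [-0.004  1.048  0.007] rows>=8.4
```

```bash
python3 -m pendant '[[0.002,0,-0.001,0,0.12,0,1],[0.004,0,-0.002,0,0.24,0,1],[0.006,0.001,-0.003,0,0.36,0,1],[0.008,0.001,-0.004,0,0.48,0,1],[0.01,0.001,-0.005,0,0.6,0,1],[0.012,0.002,-0.006,0,0.72,0,1],[0.014,0.002,-0.007,0,0.84,0,1],[0.016,0.002,-0.008,0,0.95,0,1],[0.018,0.002,-0.008,0,1.048,0,1],[0.018,0.002,-0.008,0,1.048,0,1]]' 35
python3 - <<'E'
from plan import *
log();s=st()
p,M,_=pose([.545,.265,.205],285,40,60);rel(p,M)
p,M,_=pose([.545,.265,.195],285,40,112);rel(p,M)
q=np.array(s['joint_positions'])
for tip in range(60,121,6):
    p,M,_=pose([.545,.265,.195],285,40,tip);q,e,a=ik(p,M,q);print(tip,q.round(2),round(e,4))
for n in('side','scene'):
  f=manip.grab_frame(n);cv2.imwrite(f'pics/n_{n}.png',f['pixels'][:,:,::-1])
E
```

```text
time: 14.97
tcp_pos: [0.5472, 0.2627, 0.1864]
orientation: [-1.746, -2.242, -0.304]
contact_force: [1.0, -1.4, -3.1]
gripper_width: 0.659
t14.97 tcp [0.5472 0.2627 0.1864] w0.659 F [ 1.  -1.4 -3.1] q [ 0.339  0.558 -0.882  1.702  0.086  0.997 -0.244]
x [-0.228  0.91   0.347] y [ 0.969  0.246 -0.008] z [-0.092  0.335 -0.938]
shift [ 0.009  -0.0017  0.0025] rot [-0.003 -0.006 -0.015] rows>=0.2
shift [ 0.0205 -0.0019  0.0047] rot [ 0.004  0.902 -0.015] rows>=7.2
60 [ 0.32  0.56 -0.88  1.72  0.1   0.97 -0.25] 0.0
66 [ 0.4   0.6  -0.93  1.72  0.03  0.95 -0.17] 0.0
72 [ 0.48  0.66 -0.98  1.73 -0.03  0.94 -0.1 ] 0.0
78 [ 0.54  0.72 -1.03  1.74 -0.08  0.93 -0.03] 0.0
84 [ 0.6   0.78 -1.07  1.74 -0.13  0.92  0.04] 0.0
90 [ 0.65  0.86 -1.1   1.74 -0.17  0.92  0.1 ] 0.0
96 [ 0.69  0.93 -1.13  1.74 -0.2   0.93  0.15] 0.0
102 [ 0.72  1.02 -1.16  1.74 -0.23  0.94  0.2 ] 0.0
108 [ 0.74  1.1  -1.18  1.73 -0.26  0.95  0.25] 0.0
114 [ 0.77  1.18 -1.2   1.72 -0.29  0.97  0.3 ] 0.0
120 [ 0.78  1.27 -1.21  1.71 -0.31  0.99  0.34] 0.0
```

View pics/n_scene.png

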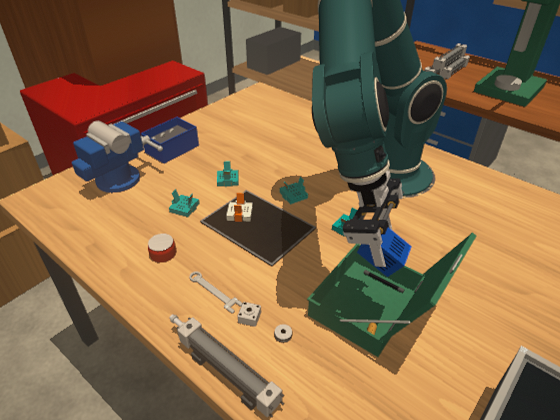

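View pics/n_side.png

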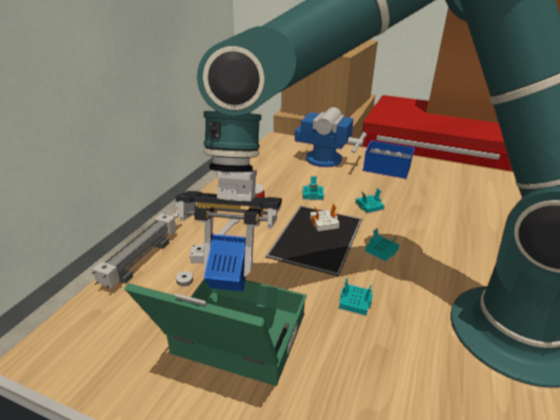

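Run:
```python
from plan import *
f=manip.grab_frame('scene');im=f['pixels'][:,:,::-1].copy()
g=manip.grab_frame('side');im2=g['pixels'][:,:,::-1].copy()
for F_,I in((f,im),(g,im2)):
  for yw,col in((0,(0,0,255)),(6,(255,0,255))):
    c,s=np.cos(np.radians(yw)),np.sin(np.radians(yw))
    P=[proj(F_,[.548+c*x-s*y,.244+s*x+c*y,.062]) for x,y in((-.113,-.093),(.113,-.093),(.113,.093),(-.113,.093))]
    cv2.polylines(I,[np.array(P).round().astype(int)],True,col,1)
cv2.imwrite('pics/o.png',np.vstack([cv2.resize(im[200:370,260:500],None,fx=2.5,fy=2.5)[:300],cv2.resize(im2[250:390,110:350],None,fx=2.5,fy=2.5)[:300]]))
```

```text
(no output)
```

View pics/o.png

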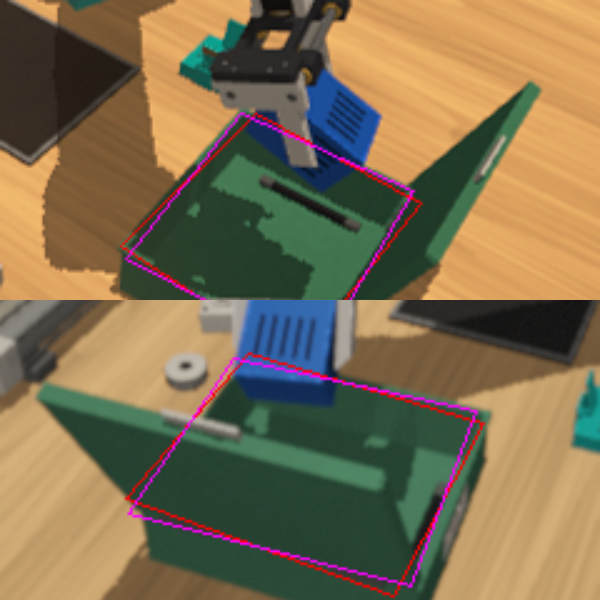

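Run:
```python
from plan import *
s=st()
p,M,_=pose([.545,.283,.18],285,40,95);rel(p,M)
```

```text
t15.17 tcp [0.5449 0.2691 0.1889] w0.658 F [-1.4  0.5 -1.8] q [ 0.327  0.553 -0.884  1.701  0.091  0.999 -0.249]
x [-0.241  0.908  0.341] y [ 0.966  0.258 -0.003] z [-0.091  0.329 -0.94 ]
shift [0.0204 0.0038 0.0285] rot [-0.002  0.612 -0.003] rows>=4.9
```

```bash
python3 -m pendant '[[0.004,0.001,0.005,0,0.1,0,1],[0.007,0.001,0.01,0,0.2,0,1],[0.01,0.002,0.015,0,0.3,0,1],[0.013,0.003,0.02,0,0.4,0,1],[0.017,0.004,0.025,0,0.5,0,1],[0.02,0.004,0.028,0,0.612,0,1],[0.02,0.004,0.028,0,0.612,0,1],[0.02,0.004,0.028,0,0.612,0,1]]' 35
python3 - <<'E'
from plan import *
log();s=st()
p,M,_=pose([.545,.283,.18],285,40,95);rel(p,M)
p,M,_=pose([.545,.283,.18],285,40,114);rel(p,M)
p,M,_=pose([.545,.283,.18],285,40,120);rel(p,M)
for n in('side',):
  f=manip.grab_frame(n);cv2.imwrite(f'pics/q_{n}.png',f['pixels'][:,:,::-1])
E
```

```text
time: 15.83
tcp_pos: [0.5412, 0.2978, 0.1687]
orientation: [-1.389, -1.805, -0.718]
contact_force: [0.8, -0.5, -2.0]
gripper_width: 0.657
t15.83 tcp [0.5412 0.2978 0.1687] w0.657 F [ 0.8 -0.5 -2. ] q [ 0.638  0.938 -1.105  1.74  -0.201  0.893  0.146]
x [-0.144  0.555  0.819] y [ 0.966  0.259 -0.005] z [-0.215  0.791 -0.573]
shift [ 0.0005 -0.0001 -0.    ] rot [-0.003 -0.001 -0.004] rows>=0.0
shift [ 0.0067 -0.0002 -0.001 ] rot [-0.002  0.331 -0.005] rows>=2.6
shift [ 0.0086 -0.0002 -0.0018] rot [-0.002  0.436 -0.005] rows>=3.5
```

View pics/q_side.png

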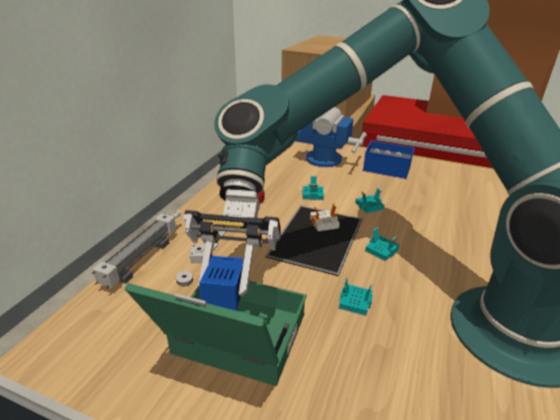

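Now tip slowly to about 116–120° and hold.

```bash
python3 -m pendant '[[0.001,0,0,0,0.06,0,1],[0.002,0,0,0,0.12,0,1],[0.004,0,0,0,0.18,0,1],[0.005,0,0,0,0.24,0,1],[0.006,0,-0.001,0,0.3,0,1],[0.007,0,-0.001,0,0.35,0,1],[0.008,0,-0.001,0,0.39,0,1],[0.0085,0,-0.002,0,0.43,0,1],[0.0085,0,-0.002,0,0.43,0,1],[0.0085,0,-0.002,0,0.43,0,1]]' 35
python3 -m pendant '[[0,0,0,0,0,0,1],[0,0,0,0,0,0,1],[0,0,0,0,0,0,1],[0,0,0,0,0,0,1],[0,0,0,0,0,0,1],[0,0,0,0,0,0,1],[0,0,0,0,0,0,1],[0,0,0,0,0,0,1]]' 35
python3 - <<'E'
from plan import *
log();s=st()
for n in('side','scene','wrist'):
  f=manip.grab_frame(n);im=f['pixels'][:,:,::-1]
  for q in('eye','sleeve'):print(n,q,[(np.round(x['centre']),x['p']) for x in manip.find_in(q,n)])
  if n=='scene': im=cv2.resize(im[200:380,270:500],None,fx=3,fy=3)
  if n=='side': im=cv2.resize(im[180:390,110:350],None,fx=2.5,fy=2.5)
  cv2.imwrite(f'pics/r_{n}.png',im)
E
```

```text
time: 16.72
tcp_pos: [0.5406, 0.3018, 0.1788]
orientation: [-1.127, -1.472, -0.936]
contact_force: [-0.5, 0.4, -2.0]
gripper_width: 0.657
time: 17.38
tcp_pos: [0.5407, 0.3008, 0.178]
orientation: [-1.127, -1.466, -0.939]
contact_force: [0.2, 0.4, -1.8]
gripper_width: 0.656
t17.38 tcp [0.5407 0.3008 0.178 ] w0.656 F [ 0.2  0.4 -1.8] q [ 0.743  1.274 -1.191  1.711 -0.327  0.956  0.366]
x [-0.044  0.173  0.984] y [ 0.966  0.259 -0.002] z [-0.255  0.95  -0.178]
side eye [(array([234., 305.]), 0.42)]
side sleeve []
scene eye [(array([235., 214.]), 0.71), (array([352., 293.]), 0.58), (array([332., 302.]), 0.52), (array([343., 313.]), 0.47)]
scene sleeve [(array([345., 301.]), 0.66), (array([376., 301.]), 0.55)]
wrist eye [(array([319., 173.]), 0.4)]
wrist sleeve [(array([321., 178.]), 0.7)]
```

View pics/r_scene.png

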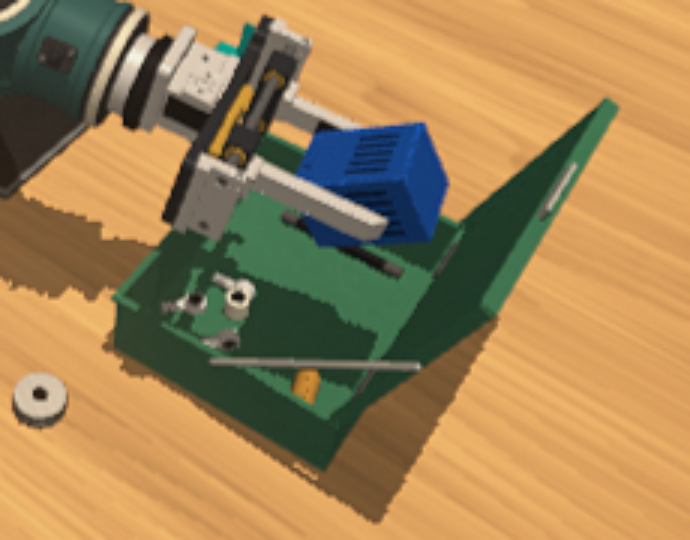

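View pics/r_side.png

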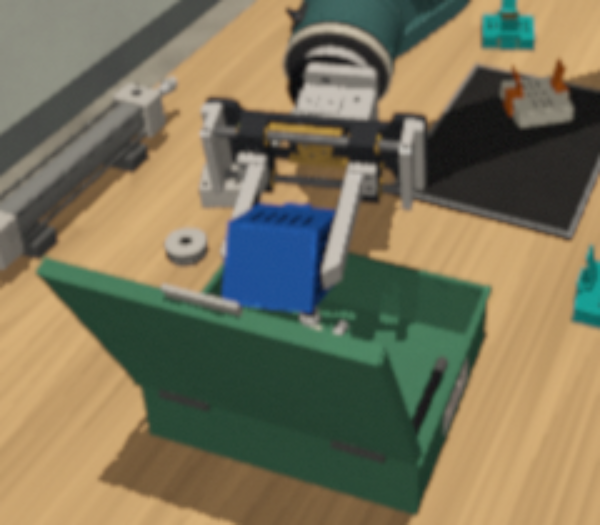

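View pics/r_wrist.png

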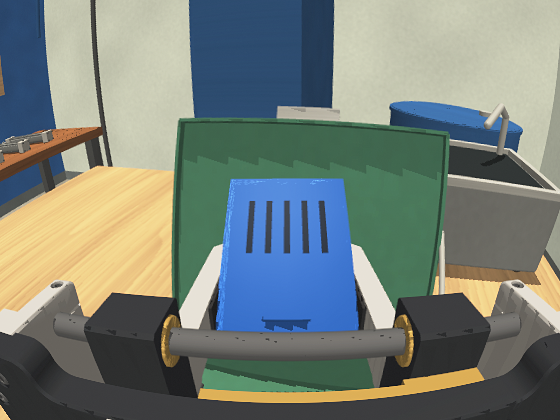

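Run:
```python
from h import *
f=manip.grab_frame('scene');im=f['pixels'][:,:,::-1]
cv2.imwrite('pics/s.png',cv2.resize(im[275:335,310:400],None,fx=8,fy=8,interpolation=cv2.INTER_CUBIC))
Fz=[manip.get_state()['contact_force'][2]];print(Fz)
```

```text
[np.float64(-0.9387135675618995)]
```

View pics/s.png

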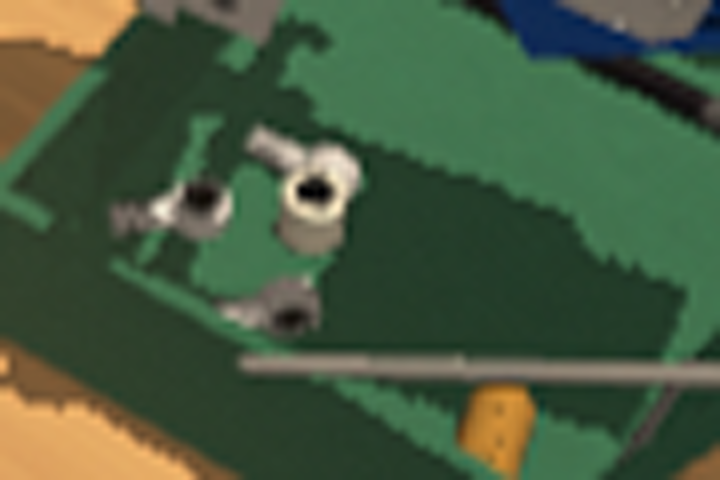

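Run:
```python
from plan import *
s=st();q=np.array(s['joint_positions'])
K=[([.545,.283,.18],285,119.5),([.545,.2,.24],285,80),([.53,.05,.24],250,30),([.5164,-.1036,.15],217.4,0)]
for (a,ea,ta),(b,eb,tb) in zip(K,K[1:]):
    for k in range(1,6):
        u=k/5;p,M,_=pose((1-u)*np.array(a)+u*np.array(b),ea+(eb-ea)*u,40,ta+(tb-ta)*u);q,e,aa=ik(p,M,q)
        print(q.round(2),round(e,4),end=' ')
    print()
p,M,_=pose(K[1][0],K[1][1],40,K[1][2]);rel(p,M)
```

```text
t17.88 tcp [0.5407 0.3009 0.178 ] w0.658 F [ 0.4 -0.9 -0.9] q [ 0.743  1.274 -1.191  1.711 -0.327  0.956  0.366]
x [-0.045  0.173  0.984] y [ 0.966  0.259 -0.002] z [-0.255  0.95  -0.178]
[ 0.75  1.14 -1.18  1.73 -0.29  0.96  0.3 ] 0.0 [ 0.75  1.02 -1.16  1.73 -0.26  0.97  0.23] 0.0 [ 0.74  0.9  -1.14  1.73 -0.22  1.    0.17] 0.0 [ 0.73  0.78 -1.12  1.72 -0.17  1.03  0.11] 0.0 [ 0.7   0.68 -1.09  1.71 -0.12  1.06  0.05] 0.0 
[ 0.7   0.54 -1.04  1.77 -0.07  1.01 -0.08] 0.0 [ 0.65  0.42 -0.96  1.8   0.01  1.   -0.24] 0.0 [ 0.56  0.36 -0.88  1.81  0.13  1.04 -0.45] 0.0 [ 0.45  0.34 -0.81  1.79  0.27  1.12 -0.67] 0.0 [ 0.35  0.37 -0.73  1.75  0.4   1.25 -0.87] 0.0 
[ 0.3   0.42 -0.67  1.74  0.46  1.31 -0.99] 0.0 [ 0.27  0.48 -0.61  1.72  0.51  1.38 -1.1 ] 0.0 [ 0.24  0.55 -0.55  1.68  0.54  1.46 -1.18] 0.0 [ 0.23  0.62 -0.49  1.63  0.55  1.53 -1.25] 0.0 [ 0.22  0.71 -0.43  1.57  0.55  1.61 -1.3 ] 0.0 
shift [ 0.0312 -0.0221 -0.0934] rot [-0.001 -0.693 -0.001] rows>=5.5
```

```bash
python3 -m pendant '[[0.008,-0.004,-0.016,0,-0.11,0,1],[0.014,-0.008,-0.032,0,-0.22,0,1],[0.018,-0.012,-0.048,0,-0.35,0,1],[0.022,-0.015,-0.064,0,-0.46,0,1],[0.026,-0.018,-0.08,0,-0.58,0,1],[0.031,-0.022,-0.093,0,-0.693,0,1],[0.031,-0.022,-0.093,0,-0.693,0,1],[0.031,-0.022,-0.093,0,-0.693,0,1]]' 35
python3 - <<'E'
from plan import *
s=st()
p,M,_=pose([.53,.05,.24],250,40,30);rel(p,M)
E
```

```text
time: 18.55
tcp_pos: [0.5416, 0.2129, 0.2265]
orientation: [-1.54, -2.011, -0.56]
contact_force: [0.4, -0.7, -2.0]
gripper_width: 0.659
t18.55 tcp [0.5416 0.2129 0.2265] w0.659 F [ 0.4 -0.7 -2. ] q [ 0.701  0.68  -1.089  1.714 -0.12   1.062  0.047]
x [-0.2    0.741  0.641] y [0.966 0.26  0.001] z [-0.166  0.619 -0.767]
shift [-0.1237 -0.0555 -0.0967] rot [-0.162 -0.843  0.611] rows>=8.4
```

```bash
python3 -m pendant '[[-0.013,-0.006,-0.012,-0.016,-0.084,0.061,1],[-0.026,-0.012,-0.024,-0.032,-0.17,0.122,1],[-0.04,-0.018,-0.035,-0.05,-0.26,0.19,1],[-0.055,-0.025,-0.045,-0.07,-0.37,0.27,1],[-0.07,-0.032,-0.056,-0.09,-0.48,0.35,1],[-0.085,-0.038,-0.067,-0.11,-0.59,0.43,1],[-0.1,-0.045,-0.078,-0.13,-0.69,0.5,1],[-0.115,-0.052,-0.09,-0.15,-0.78,0.565,1],[-0.124,-0.0555,-0.097,-0.162,-0.843,0.611,1],[-0.124,-0.0555,-0.097,-0.162,-0.843,0.611,1]]' 35
python3 - <<'E'
from plan import *
s=st()
p,M,_=pose([.5164,-.1036,.15],217.4,40,0);rel(p,M)
E
```

```text
time: 19.38
tcp_pos: [0.5279, 0.0465, 0.2177]
orientation: [2.489, 1.739, -0.229]
contact_force: [-0.8, 1.8, -2.8]
gripper_width: 0.659
t19.38 tcp [0.5279 0.0465 0.2177] w0.659 F [-0.8  1.8 -2.8] q [ 0.323  0.37  -0.7    1.753  0.387  1.251 -0.859]
x [ 0.338  0.924 -0.178] y [ 0.939 -0.344 -0.007] z [-0.067 -0.165 -0.984]
shift [-0.1381  0.0348  0.1083] rot [ 0.237 -0.504  0.522] rows>=6.1
```

```bash
python3 -m pendant '[[-0.017,0.004,0.013,0.03,-0.063,0.065,1],[-0.035,0.009,0.027,0.06,-0.126,0.13,1],[-0.055,0.014,0.042,0.09,-0.2,0.2,1],[-0.075,0.019,0.058,0.13,-0.27,0.28,1],[-0.095,0.024,0.073,0.16,-0.34,0.36,1],[-0.115,0.03,0.09,0.2,-0.42,0.43,1],[-0.13,0.033,0.102,0.223,-0.475,0.49,1],[-0.138,0.035,0.108,0.237,-0.504,0.522,1],[-0.138,0.035,0.108,0.237,-0.504,0.522,1],[-0.138,0.035,0.108,0.237,-0.504,0.522,1]]' 35
python3 - <<'E'
from plan import *
s=manip.grab_frame('side');cv2.imwrite('pics/t_side.png',cv2.resize(s['pixels'][120:290,200:420,::-1],None,fx=3,fy=3))
s=st()
p,M,_=pose([.5164,-.1036,.15],217.4,40,0);rel(p,M)
p,M,_=pose([.5164,-.1036,.058],217.4,40,0);rel(p,M)
E
```

```text
time: 20.22
tcp_pos: [0.5081, -0.1106, 0.1362]
orientation: [2.622, 0.892, -0.946]
contact_force: [0.4, 1.0, -1.1]
gripper_width: 0.661
t20.27 tcp [ 0.5085 -0.1101  0.1372] w0.657 F [-1.1  0.6 -1.7] q [ 0.209  0.698 -0.413  1.566  0.54   1.605 -1.29 ]
x [ 0.611  0.471 -0.637] y [ 0.609 -0.793 -0.002] z [-0.506 -0.386 -0.771]
shift [-0.0004 -0.0004  0.0026] rot [-0.    -0.008  0.003] rows>=0.1
shift [ 0.0582 -0.0002  0.0735] rot [-0.    -0.008  0.003] rows>=2.2
```

View pics/t_side.png

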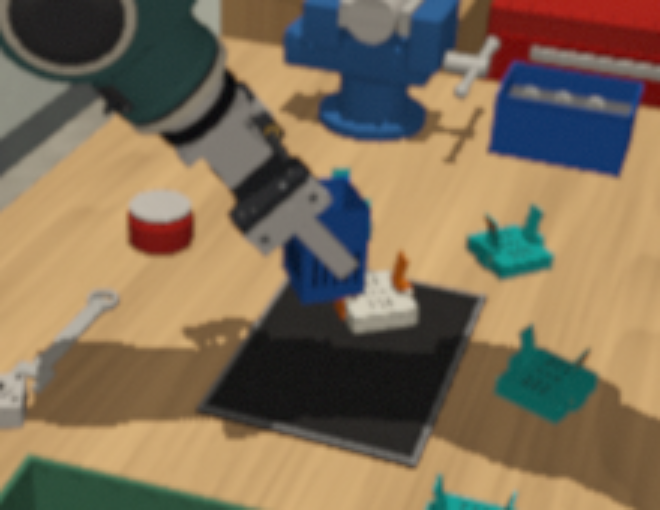

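Upright. Lower to ~10 mm above, then gently to contact.

```bash
python3 -m pendant '[[0.012,0,0.015,0,0,0,1],[0.025,0,0.03,0,-0.003,0,1],[0.037,0,0.046,0,-0.006,0,1],[0.048,0,0.06,0,-0.008,0.003,1],[0.055,0,0.069,0,-0.008,0.003,1],[0.058,0,0.0735,0,-0.008,0.003,1],[0.058,0,0.0735,0,-0.008,0.003,1],[0.058,0,0.0735,0,-0.008,0.003,1]]' 35
python3 - <<'E'
from plan import *
s=st()
p,M,_=pose([.5164,-.1036,.049],217.4,40,0);rel(p,M)
E
```

```text
time: 20.93
tcp_pos: [0.507, -0.1125, 0.0446]
orientation: [2.615, 0.881, -0.953]
contact_force: [0.4, 0.5, -0.5]
gripper_width: 0.658
t20.93 tcp [ 0.507  -0.1125  0.0446] w0.658 F [ 0.4  0.5 -0.5] q [ 0.192  0.824 -0.386  1.59   0.584  1.484 -1.362]
x [ 0.61   0.462 -0.644] y [ 0.606 -0.795  0.003] z [-0.511 -0.392 -0.765]
shift [ 0.007  -0.0014  0.0073] rot [ 0.001  0.002 -0.003] rows>=0.2
```

```bash
python3 -m pendant '[[0.0016,0,0.0019,0,0,0,1],[0.003,0,0.0038,0,0,0,1],[0.0045,0,0.0054,0,0,0,1],[0.0055,0,0.0065,0,0,0,1],[0.0061,0,0.0073,0,0,0,1],[0.0061,0,0.0073,0,0,0,1],[0.0061,0,0.0073,0,0,0,1]]' 35
python3 -m pendant '[[0.0003,0,0.0004,0,0,0,1],[0.0006,0,0.0008,0,0,0,1],[0.0006,0,0.0008,0,0,0,1]]' 35
```

```text
time: 21.52
tcp_pos: [0.5065, -0.1129, 0.0342]
orientation: [2.614, 0.88, -0.955]
contact_force: [0.3, -0.3, -1.8]
gripper_width: 0.657
time: 21.77
tcp_pos: [0.5066, -0.1129, 0.0339]
orientation: [2.614, 0.88, -0.955]
contact_force: [-1.4, 1.1, 8.2]
gripper_width: 0.661
```

```bash
python3 -m pendant '[[0,0,0,0,0,0,0.2],[0,0,0,0,0,0,-0.3],[0,0,0,0,0,0,-0.6],[0,0,0,0,0,0,-1],[0,0,0,0,0,0,-1],[0,0,0,0,0,0,-1],[0,0,0,0,0,0,-1]]' 20
python3 - <<'E'
from plan import *
s=st()
s=manip.grab_frame('wrist');cv2.imwrite('pics/u_wrist.png',s['pixels'][:,:,::-1])
E
```

```text
time: 22.35
tcp_pos: [0.5064, -0.113, 0.0331]
orientation: [2.614, 0.88, -0.955]
contact_force: [0.0, 0.2, 0.6]
gripper_width: 0.977
t22.35 tcp [ 0.5064 -0.113   0.0331] w0.977 F [0.  0.2 0.6] q [ 0.19   0.841 -0.382  1.591  0.589  1.47  -1.369]
x [ 0.609  0.461 -0.645] y [ 0.606 -0.796  0.003] z [-0.512 -0.392 -0.764]
```

View pics/u_wrist.png

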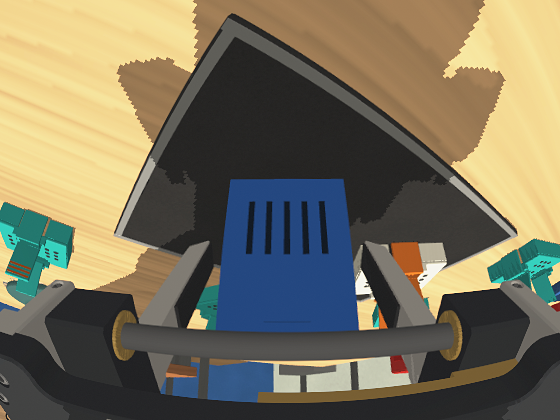

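```bash
python3 -m pendant '[[0,0,-0.02,0,0,0,-1],[0,0,-0.05,0,0,0,-1],[0,0,-0.08,0,0,0,-1],[0,0,-0.11,0,0,0,-1],[0,0,-0.14,0,0,0,-1],[0,0,-0.17,0,0,0,-1],[0,0,-0.2,0,0,0,-1],[0,0,-0.2,0,0,0,-1],[0,0,-0.2,0,0,0,-1]]' 20
python3 - <<'E'
from plan import *
s=st()
for n in('side','scene','wrist'):
  f=manip.grab_frame(n);im=f['pixels'][:,:,::-1]
  cv2.imwrite(f'pics/v_{n}.png',im)
E
```

```text
time: 23.15
tcp_pos: [0.6096, -0.0336, 0.1865]
orientation: [2.615, 0.881, -0.952]
contact_force: [0.4, -0.0, -0.4]
gripper_width: 1.005
t23.15 tcp [ 0.6096 -0.0336  0.1865] w1.005 F [ 0.4 -0.  -0.4] q [ 0.061  0.832 -0.41   1.196  0.526  1.847 -1.286]
x [ 0.61   0.462 -0.644] y [ 0.606 -0.795  0.004] z [-0.51  -0.392 -0.765]
```

View pics/v_scene.png

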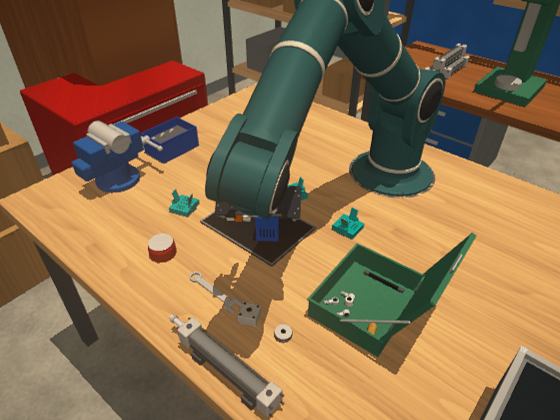

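View pics/v_side.png

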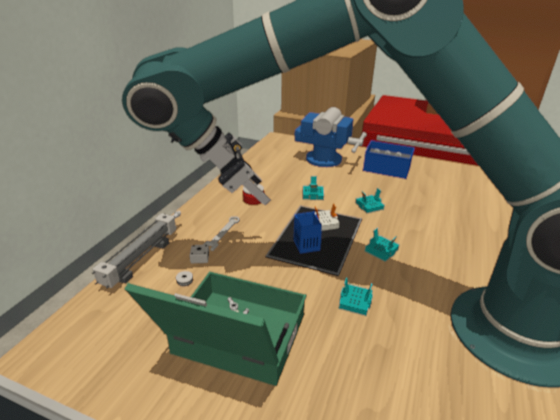

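View pics/v_wrist.png

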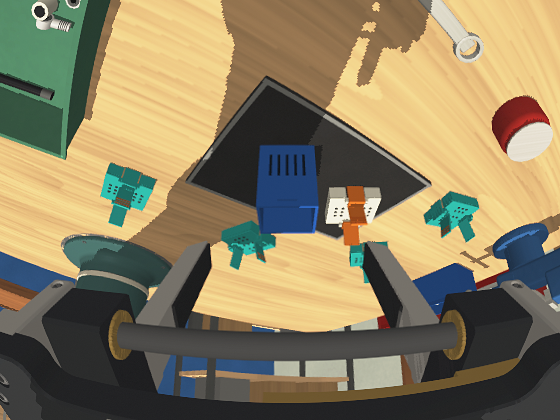

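Run:
```python
import cv2
im=cv2.imread('pics/v_scene.png');a=cv2.resize(im[280:330,310:390],None,fx=8,fy=8,interpolation=cv2.INTER_CUBIC)
cv2.imwrite('pics/w.png',a)
```

```text
(no output)
```

View pics/w.png

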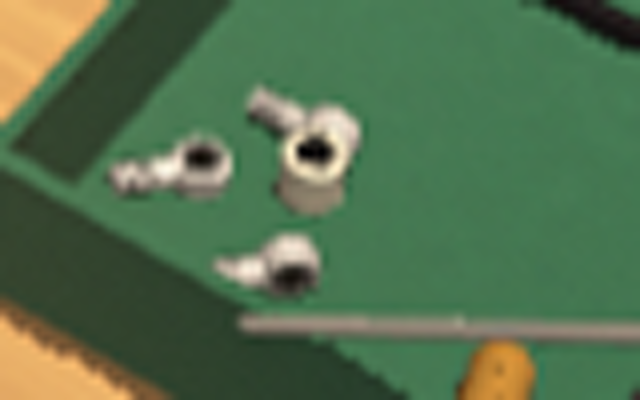

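All four pieces (three eyes and the sleeve) are in the bin. The canister and cover stand on the mat and the arm is clear.

```bash
python3 -c "
from bench import manip
print(manip.sign_off())"
```

```text
the job is handed in; nothing more can be done
None
```

The job is done and handed in at about 23 s.

- **Cover:** I pinched both tabs to their stops at 18 N (42 mm opening). I lifted the cover off and set it down tabs up on the free half of the mat, releasing once I felt contact at about 7 N.
- **Pouring:** I gripped the canister across its y at 35 N and tipped it to about 120 degrees over the bin. Then I stood it back upright at its old place beside the cover, released at about 8 N contact, and backed off.

**Last checks:**
- **Bin:** The scene camera shows three eyes and the sleeve inside.
- **Mat:** The canister is upright beside the cover, with the cover's tabs up, and the other things on the bench look unmoved.
- **Robot:** The gripper is open and touching nothing.
- **Not checked directly:** I did not look into the canister from above. That it is empty follows from counting all four pieces in the bin.

The wrist force reading is noisy by about 1 N, so I used the weight change only as a rough hint. While moving in over the bin, the hand passed close to the open lid, but the force reading showed no contact.

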